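# Load the tissue mill from a packed crate of sample jars

## Robot

A 7-joint arm with a two-finger parallel gripper is mounted at the origin on the work surface. World frame = base frame: x ahead of the robot, y to its left, z up, the work surface at z = 0. Lengths are in m, angles in degrees, forces in N, time in s.
With the tool pointing down it reaches from about 0.35 to 0.9 m from the base axis. Payload 8.1 kg.
Tool frame: the origin (TCP) lies between the finger pads; the fingertips stand 19 mm ahead of it and the grasp point (between the pads) is the TCP; z points along the fingers, y is the direction in which the jaws open and shut (so a half turn about z gives the same grasp; the last joint's range is limited). The gripper opens to 85 mm and grips with 20 to 120 N. Pads are 22 mm wide; open, the fingers measure 114 mm over their backs; the gripper's body (76 mm by 85 mm) begins 54 mm behind the grasp point. The pads swing forward as they close: fully open they stand 13 mm farther back than shut.
Start: joints at [63.335, 24.895, 1.432, 90.138, -0.665, 64.973, -4.303], TCP at [0.222, -0.584, 0.25] pointing down, gripper open.
Joint ranges: [-149.89, 149.89], [-25.12, 119.58], [-72.63, 75.52], [4.76, 147.25], [-75.54, 255.54], [6.69, 114.76], [-157.13, 157.13]. Speed limits (degrees/s): [127.2, 127.2, 172.46, 172.46, 180, 180, 180].

## Interface

Orientations are given as [roll, pitch, yaw] about the fixed x, y, z axes, in that order (R = Rz(yaw) Ry(pitch) Rx(roll)).
In Python, from station import bot, viewer gives the robot as it stands.
- The arm moves only by the tool apply_moves, never from a script. Its argument "series" is a list of rows, each a list of 6 numbers: the shift along the world's x, y, z as a fraction of full scale, then the turn, a rotation vector about the world's x, y, z as a fraction of full scale. A call has 1 to 12 rows; each row shifts and turns the pose as measured when the row begins; what a row does not reach is not made up. Full scale, the value 1, is 0.04 m for a shift and 0.1 rad for a turn. A row lasts 1/10 s, in which the tool goes at most 50 mm and 8.59 degrees, less where a joint would pass 70% of its speed; a pose out of reach is approached as far as the arm can. A call with a number of a shift or a turn outside -1 to 1 is refused whole. A call with a gripper value outside its range is refused whole. "fingers" is the closure, from 0 (fully open) to 1 (shut), set as the call begins (left out, the last holds). The fingers move at their own pace and stop on an object; "newtons" is the grip in N (left out, the last holds). Time passes only in rows, so rows that do not move let the fingers close. It gives the time, the measured TCP pose, the force and the opening at its end, in the units of the state.
- bot.state(): the state, without advancing time (a new reading comes with each control period).
- viewer.grab_frame(name): name is "scene" or "side" or "wrist"; returns (picture, depth): 400x640x3 uint8, blue, green, red; 400x640 float32, m along the optical axis (not along the pixel's ray), 0 where there is no reading.
- viewer.get_calibration(name): a dict with "fx", "fy", "cx", "cy" (pixels), "dist" ([k1, k2, p1, p2, k3] as OpenCV has them; the pictures are not rectified), "world_from_camera" (4x4, takes a point from camera to world coordinates). Camera axes: x right, y up, looking along -z (the intrinsics and any distortion apply to the point x, -y, -z); pixel columns grow to the right and rows downward; lengths in m; the calibration is good to about 2 mm. A picture is of the moment at which its call begins: read the wrist's pose just before it. get_calibration takes no time and is no camera call; for the wrist camera it gives the pose at the moment of the call.
- bot.job_done(): hands the job in, once; it reports no verdict.
The state is a dict: "clock": time; "joints": joint angles; "joint_vel": joint speeds; "tau": joint torques, N m; "tcp_pos": TCP position; "orientation": TCP orientation; "contact_force": force on the tool from outside, world axes, zero at the start; "torque": the same for the moment, N m; "finger_gap": finger opening in m.
Only numpy, scipy, OpenCV 4.12 (cv2) and the standard library are available. Lean on these libraries where they do the work, as an engineer would, in place of code of your own. Each camera call takes 0.05 s, during which the arm holds its last target.

## Task

Take the dust cap off the tissue mill and lay it, knob up, on the wooden board. Then pull the one pot with the bar-shaped grip out of the packed, leaning crate and seat it fully home on the mill's drive, its slot down over the key, and let go. Leave the other jars down in the crate and the rest of the bench as it is.

Things in the scene. Friction and masses are not known exactly. Their poses are not given: they have to be found in the camera images.
- crate: Grey open crate, outside 159 x 159 mm, walls 50 high and 4 thick, floor 4, fixed on a wedge stand left or right of the board. Origin: centre of its underside, 53 mm up. z: square to its floor, leaning 0.47 rad (27 deg) towards its low edge; x: up the slope, away from that edge, which faces the robot within 20 deg. Holds 3 x 3 touching containers, pitch 50.3 mm, standing square on its floor.
- pot: The pot to load: steel, 50 mm diameter, 62 high, 175-350 g; on top the only long narrow bar: 34 mm (its x) by 12 mm (its y), from 62 to 92 mm above the origin. Under it a slot 10 mm wide, 7.5 deep, right across along its x, parallel to the bar. Origin: centre of underside, z up its axis. Starts in the crate's middle row (left, centre or right, at crate x = 0), turned anyhow.
- jar1: One of the eight other steel jars in the crate: 50 mm diameter, 62 mm high, 250 g, topped by a round, mushroom or square knob up to 26 mm across and 26 mm high, or a flat lid 28 mm wide, 8 mm high. Origin: centre of its underside, z up its axis.
- jar2: Another such jar in the crate, as jar1.
- jar3: Another such jar in the crate, as jar1.
- jar4: Another such jar in the crate, as jar1.
- jar5: Another such jar in the crate, as jar1.
- jar6: Another such jar in the crate, as jar1.
- jar7: Another such jar in the crate, as jar1.
- jar8: Another such jar in the crate, as jar1.
- mill: White tissue mill, fixed, on the other side of the board from the crate: housing 200 x 160 mm, top 100 mm above the bench. Origin: bench level, under the drive's axis; housing from 75 mm in front (-x) to 125 behind; low console (knob to 122 mm high) 70 to 120 mm behind. Round the drive a collar: inside diameter 53, outside 63, rim 113 mm above the bench.
- spindle (a joint): Angle of the mill's braked drive spindle about the vertical, relative to the mill (rad, anticlockwise from above, -1 to 1). It stays where it is unless turned with over 0.6 N m.
- drive (a point): Centre of the top face of the drive disc inside the collar (48 mm diameter, 101.5 mm above the bench), on which the pot sits when home. x runs along the key: a steel bar 36 mm long, 7 mm wide, standing 6 mm above this point, across the centre. A pot that is not lined up rides on the key, 6 mm too high.
- cap: Grey dust cap lying on the mill's collar: plug 44 mm diameter and 4 mm deep underneath, disc 68 mm diameter and 7 mm thick, round knob 24 mm diameter and 30 mm high (11 to 41 mm above the origin). 80 g. Origin: centre of the plug's underside, z up the knob.
- board: Wooden board, 110 mm (x) by 130 mm (y), 16 mm thick, fixed on the bench between crate and mill. Origin: centre of its underside.
- washbottle: Bystander: white plastic wash bottle, 66 mm diameter, 190 mm high, at the back. Origin: centre of its underside.
- beaker: Bystander: glass beaker, 66 mm diameter, 85 mm high, behind the board. Origin: centre of its underside.
- forceps: Bystander: steel forceps, 120 mm long along y, 7 mm high, lying between the robot and the board. Origin: centre of its underside.
There are look-alikes about, which are no part of the job. Leave any blue look-alike of the jar3 alone.

How it is judged:
By the outcome, as a careful person would: the job done as asked, in the order asked, and still so for the second after the job is handed in, with the robot touching nothing.
It also fails if it takes over 72 s, if anything falls off the work surface, if the arm or the gripper's body presses on something with over 40 N, if the wrist force passes 120 N, or if a joint passes its speed limit or range.

## Working session

There is one attempt and no reset: what is moved stays moved. The work goes in short steps, Python scripts to look and compute and a tool call to move; the robot and the scene stay as the last step left them, time stands still between calls to the robot, and variables do not carry over. Pictures are saved under pics/ and viewed, and the job is handed in when it is done.

Besides the shell and the picture viewer there is one more tool, called after ">>>" by a JSON object that holds its "method" and its "body". apply_moves: Moves the arm, as the interface text tells. Its arguments: {"type":"object","properties":{"series":{"type":"array"},"fingers":{"type":"number"},"newtons":{"type":"number"}},"required":["series"]}

```bash
ls -la; mkdir -p pics
cat > h.py <<'E'
import numpy as np, cv2, sys
sys.path.insert(0,'.')
from station import bot, viewer
def grab(n,fn=None):
    c=viewer.get_calibration(n)
    im,d=viewer.grab_frame(n)
    np.savez('pics/%s.npz'%(fn or n),im=im,d=d,**{k:np.array(v) for k,v in c.items()})
    if fn: cv2.imwrite('pics/%s.png'%fn,im)
    return im,d,c
def load(fn):
    z=np.load('pics/%s.npz'%fn); return z['im'],z['d'],z
def pts(c,d,uv):
    "uv Nx2 pixels -> world points by depth"
    uv=np.asarray(uv,float).reshape(-1,2)
    K=np.array([[c['fx'],0,c['cx']],[0,c['fy'],c['cy']],[0,0,1.]],float)
    n=cv2.undistortPoints(uv.reshape(-1,1,2),K,np.array(c['dist'],float)).reshape(-1,2)
    z=d[uv[:,1].astype(int),uv[:,0].astype(int)]
    P=np.c_[n[:,0]*z,-n[:,1]*z,-z]
    T=np.array(c['world_from_camera'])
    return P@T[:3,:3].T+T[:3,3]
def rays(c,uv):
    uv=np.asarray(uv,float).reshape(-1,2)
    K=np.array([[c['fx'],0,c['cx']],[0,c['fy'],c['cy']],[0,0,1.]],float)
    n=cv2.undistortPoints(uv.reshape(-1,1,2),K,np.array(c['dist'],float)).reshape(-1,2)
    T=np.array(c['world_from_camera'])
    return T[:3,3], np.c_[n[:,0],-n[:,1],-np.ones(len(n))]@T[:3,:3].T
def onz(c,uv,z):
    o,r=rays(c,uv); s=(z-o[2])/r[:,2]; return o+r*s[:,None]
def proj(c,P):
    P=np.asarray(P,float).reshape(-1,3);T=np.array(c['world_from_camera'])
    q=(P-T[:3,3])@T[:3,:3]; q=q*[1,-1,-1]
    K=np.array([[c['fx'],0,c['cx']],[0,c['fy'],c['cy']],[0,0,1.]],float)
    return cv2.projectPoints(q,np.zeros(3),np.zeros(3),K,np.array(c['dist'],float))[0].reshape(-1,2)
E
python3 - <<'E'
from h import *
print(bot.state())
for n in ['scene','side','wrist']:
    im,d,c=grab(n,n+'0')
    print(n,c['fx'],c['dist'],np.round(c['world_from_camera'],3).tolist(),(d>0).mean())
E
```

```text
total 12
drwxr-xr-x  3 agent agent 4096 Dec  7 02:29 .
drwxr-xr-x 23 root  root  4096 Dec  7 02:29 ..
drwxr-xr-x  2 agent agent 4096 Dec  7 02:29 pics
{'clock': 0.0, 'joints': array([63.33512212, 24.93789588,  1.42994461, 90.18737131, -0.6660877 ,
       64.97440174, -4.30345462]), 'joint_vel': array([ 0.02910588, -0.04402747,  0.05703813,  0.10260434, -0.01899976,
       -0.05942725,  0.10408894]), 'tau': array([ 4.96056909e-04, -6.70466495e+01,  1.02564052e+00, -3.16214883e+01,
        1.56126672e-02,  1.24313805e-02,  2.36754522e-05]), 'tcp_pos': array([ 0.22160241, -0.5838943 ,  0.24952178]), 'orientation': array([-1.79908880e+02,  6.61822601e-03,  2.07820137e+01]), 'contact_force': array([-0.47693469,  0.19714546, -0.01936803]), 'torque': array([-0.05112303, -0.00336922, -0.05696859]), 'finger_gap': 0.08560504490394932}
scene 488.6319273372773 [-0.02080336  0.          0.          0.          0.        ] [[0.482, -0.67, 0.564, 1.309], [0.876, 0.369, -0.31, -0.434], [-0.0, 0.644, 0.765, 1.105], [0.0, 0.0, 0.0, 1.0]] 0.99613671875
side 449.38544865095116 [0.01120402 0.         0.         0.         0.        ] [[-0.846, 0.29, -0.447, 0.106], [-0.533, -0.48, 0.697, 0.703], [-0.012, 0.828, 0.56, 0.669], [0.0, 0.0, 0.0, 1.0]] 0.996015625
wrist 355.7519293845011 [-0.0715812  0.         0.         0.         0.       ] [[0.354, 0.903, 0.242, 0.283], [-0.935, 0.343, 0.089, -0.561], [-0.002, -0.258, 0.966, 0.373], [0.0, 0.0, 0.0, 1.0]] 0.99615625
```

View pics/scene0.png

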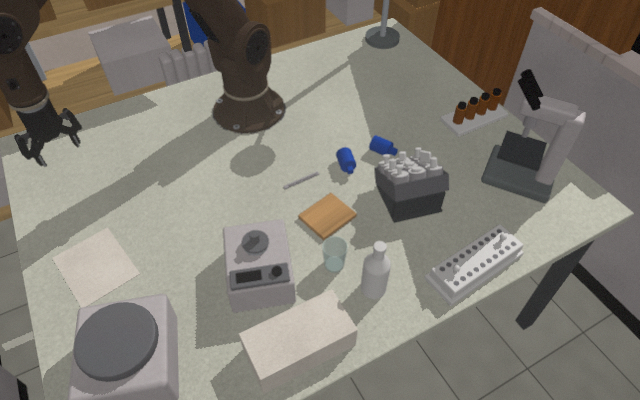

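View pics/side0.png

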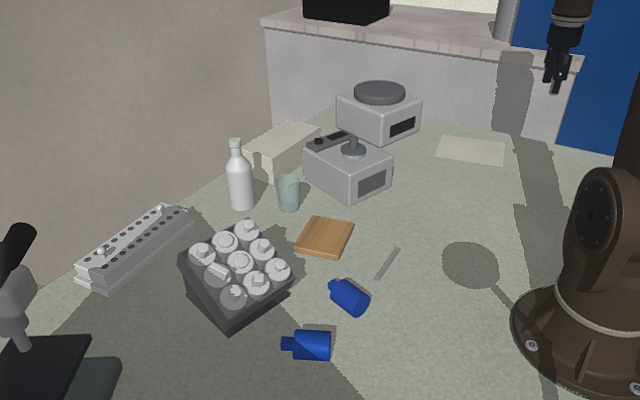

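View pics/wrist0.png

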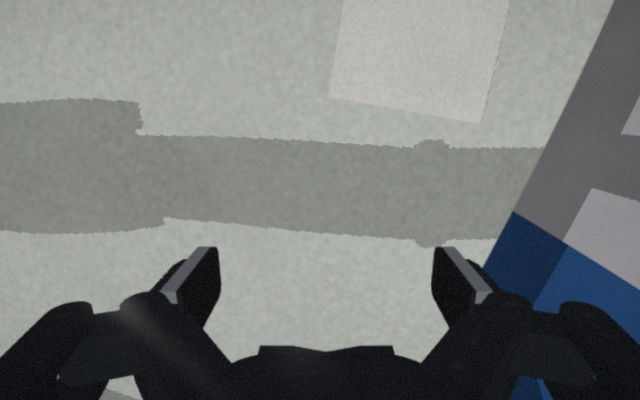

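Scene view: the mill with its cap is at (255,245), the board at (328,216) and the crate at (412,180). The two blue lying look-alikes are at (346,160) and (382,145). Side view: the crate is at (238,270), with a bar-like grip at about (218,270). I'll enlarge both.

Run:
```python
from h import *
a=load('side0')[0][205:345,165:305]; b=load('scene0')[0][210:320,210:310]; c=load('scene0')[0][140:230,365:460]
a=cv2.resize(a,(560,560),interpolation=cv2.INTER_CUBIC)
cv2.imwrite('pics/c1.png',a)
b=cv2.resize(b,(400,440),interpolation=cv2.INTER_CUBIC);c=cv2.resize(c,(400,440),interpolation=cv2.INTER_CUBIC)
cv2.imwrite('pics/c2.png',np.hstack([b,c]))
```

```text
(no output)
```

View pics/c1.png

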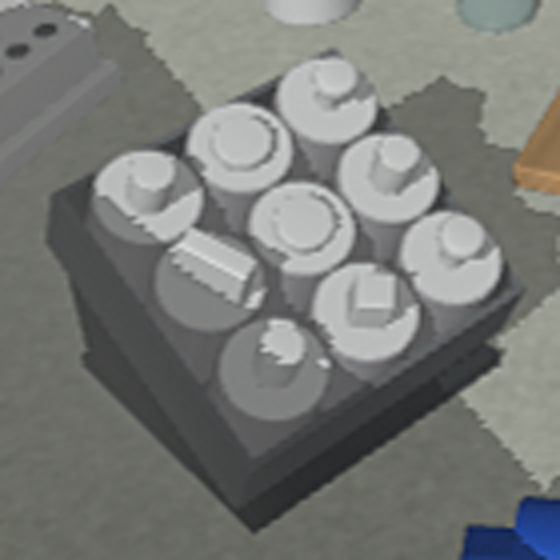

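View pics/c2.png

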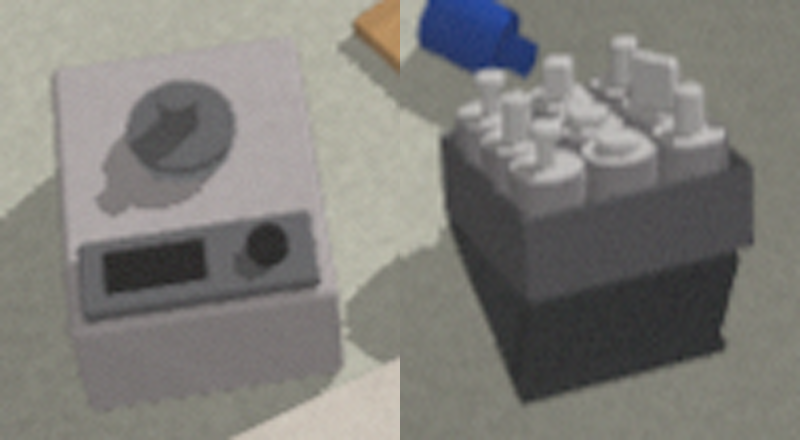

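Candidates in the side picture are the bar at (218,270), square knobs at (258,279) and about (264,245), and round or flat tops elsewhere. The only long narrow bar is at (218,270), in the middle row at the left (+y) end, so that one is the pot. Next I measure poses.

Run:
```python
from h import *
S=load('scene0');D=load('side0')
def cloud(X,x0,x1,y0,y1):
    im,d,c=X
    v,u=np.mgrid[y0:y1,x0:x1]; uv=np.c_[u.ravel(),v.ravel()]
    P=pts(c,d,uv); ok=d[uv[:,1],uv[:,0]]>0
    return P[ok],im[uv[:,1],uv[:,0]][ok],uv[ok]
def rect(Q):
    r=cv2.minAreaRect(Q.astype(np.float32)*1000); return np.round(r[0],1),np.round(r[1],1),round(r[2],2)
for nm,X,box in [('scene',S,(210,310,205,315)),('side',D,(295,400,130,210))]:
    P,c,uv=cloud(X,*box)
    m=(abs(P[:,2]-.100)<.004); Q=P[m][:,:2]
    print(nm,'mill top',m.sum(),rect(Q))
    # cap disc top: 113+7=120
    for z,t in [(.1205,.003),(.150,.003)]:
        m=(abs(P[:,2]-z)<t);
        Q=P[m]
        print(z,m.sum(),Q.mean(0).round(4) if m.sum() else '', [ (np.round(a*1000)) for a in cv2.minEnclosingCircle(Q[:,:2].astype(np.float32))[0:1]])
    print(np.histogram(P[:,2],bins=np.arange(0,.18,.006)))
for nm,X,box in [('scene',S,(290,365,190,245)),('side',D,(285,365,205,270))]:
    P,c,uv=cloud(X,*box)
    m=(abs(P[:,2]-.016)<.004)&(c[:,2].astype(int)-c[:,0]>40)
    print(nm,'board',rect(P[m][:,:2]),np.median(P[m][:,2]))
P,c,uv=cloud(D,380,405,240,285);
```

```text
scene mill top 2378 (array([ 638.4, -244.2]), array([159.6, 202.3]), 71.74)
0.1205 397 [ 0.637  -0.2399  0.1209] [array([ 1., -0.,  1., ..., -0.,  1., -0.], shape=(2000,))]
0.15 49 [ 0.615  -0.2369  0.1505] [array([ 1., -0.,  1., ..., -0.,  1., -0.], shape=(2000,))]
(array([3512,  187,  160,  116,   81,   75,   81,   74,   86,   72,   94,
         87,   81,  124,  316,  149, 1730,  900,  656,  490,  362,   20,
         15,   10,   26,   46,    1,    0,    0]), array([0.   , 0.006, 0.012, 0.018, 0.024, 0.03 , 0.036, 0.042, 0.048,
       0.054, 0.06 , 0.066, 0.072, 0.078, 0.084, 0.09 , 0.096, 0.102,
       0.108, 0.114, 0.12 , 0.126, 0.132, 0.138, 0.144, 0.15 , 0.156,
       0.162, 0.168, 0.174]))
side mill top 1282 (array([ 634. , -240.5]), array([160. , 197.3]), 71.21)
0.1205 208 [ 0.6275 -0.2287  0.1194] [array([ 1., -0.,  1., ..., -0.,  1., -0.], shape=(2000,))]
0.15 30 [ 0.613  -0.234   0.1488] [array([ 1., -0.,  1., ..., -0.,  1., -0.], shape=(2000,))]
(array([ 615,  248,  259,  253,  267,  265,  259,  254,  239,  257,  242,
        254,  249,  313,  256,  221, 1245,  129,  402,  212,   67,   16,
         22,   23,   39,    1,    0,    0,    0]), array([0.   , 0.006, 0.012, 0.018, 0.024, 0.03 , 0.036, 0.042, 0.048,
       0.054, 0.06 , 0.066, 0.072, 0.078, 0.084, 0.09 , 0.096, 0.102,
       0.108, 0.114, 0.12 , 0.126, 0.132, 0.138, 0.144, 0.15 , 0.156,
       0.162, 0.168, 0.174]))
scene board (array([555.3,   3.2]), array([111. , 132.1]), 13.71) 0.017061861889935304
side board (array([552.7,   6.2]), array([110.3, 130.9]), 12.92) 0.015003648231777134
```

```bash
cat > fitc.py <<'E'
from h import *
from scipy.optimize import least_squares
def cloud(X,x0,x1,y0,y1):
    im,d,c=X
    v,u=np.mgrid[y0:y1,x0:x1]; uv=np.c_[u.ravel(),v.ravel()]
    P=pts(c,d,uv); ok=d[uv[:,1],uv[:,0]]>0
    return P[ok],im[uv[:,1],uv[:,0]][ok],uv[ok]
def frame(yaw,lean=np.radians(26.93)):
    d=np.array([np.cos(yaw),np.sin(yaw),0]);k=np.array([0,0,1.])
    x=np.cos(lean)*d+np.sin(lean)*k; z=-np.sin(lean)*d+np.cos(lean)*k
    return np.c_[x,np.cross(z,x),z]
E
python3 - <<'E'
from fitc import *
S=load('scene0');D=load('side0')
for nm,X,box in [('side',D,(165,305,205,345)),('scene',S,(365,460,140,230))]:
    P,c,uv=cloud(X,*box)
    P=P[(P[:,2]>.06)]
    print(nm,len(P),P.mean(0))
    best=(0,)
    for yaw in np.radians(np.arange(-60,60,.5)):
        R=frame(yaw); h=P@R[:,2]
        H,e=np.histogram(h,bins=np.arange(-.4,.4,.003))
        if H.max()>best[0]: best=(H.max(),np.degrees(yaw),e[H.argmax()])
    print(best)
    # refine by plane fit free
    R=frame(np.radians(best[1])); h=P@R[:,2]; m=abs(h-best[2]-.0015)<.004
    for _ in range(5):
        Q=P[m];q=Q.mean(0);n=np.linalg.svd(Q-q)[2][2];n*=np.sign(n[2]); m=abs((P-q)@n)<.003
    print(n, 'lean',np.degrees(np.arccos(n[2])),'yaw',np.degrees(np.arctan2(-n[1],-n[0])),m.sum(),q)
    np.savez('pics/plane_%s.npz'%nm,n=n,q=q)
E
```

```text
side 6984 [0.58045312 0.27318111 0.10661247]
(np.int64(2299), np.float64(-13.5), np.float64(-0.12999999999999978))
[-0.43822648  0.10551526  0.89265003] lean 26.79183849975201 yaw -13.53786975852131 3252 [0.57447589 0.26462581 0.1089258 ]
scene 2982 [0.62169836 0.2363846  0.11332783]
(np.int64(418), np.float64(-13.5), np.float64(-0.12699999999999978))
[-0.43605746  0.10193302  0.89412726] lean 26.60345209337263 yaw -13.157233011452302 560 [0.58983212 0.24580645 0.12139181]
```

Run:
```python
from fitc import *
S=load('scene0');D=load('side0')
R=frame(np.radians(-13.4))
ims=[]
for nm,X,box in [('side',D,(165,305,205,345)),('scene',S,(365,460,140,230))]:
    P,c,uv=cloud(X,*box); q=np.load('pics/plane_%s.npz'%nm)['q']
    L=P@R; h=L[:,2]-q@R[:,2]
    m=(abs(h)<.004)
    # crate rim: h ~ -16mm
    r=(abs(h+.016)<.003)
    b=(h>.012)&(P[:,2]>.08)
    print(nm,'plane offset',q@R[:,2])
    print(' lids minAreaRect',cv2.minAreaRect((L[m][:,:2]*1000).astype(np.float32)))
    print(' h hist',np.histogram(h[b],bins=np.arange(.012,.036,.002)))
    bb=(h>.0275)&(h<.034); 
    img=np.full((560,560,3),255,np.uint8)
    cen=np.array([.5,.37]) if 0 else np.round(L[m][:,:2].mean(0),2)
    print('cen',cen)
    col=np.where(bb[:,None],[0,0,255],np.where(b[:,None],[0,200,255],np.where(r[:,None],[0,160,0],np.where(m[:,None],c,[220,220,220]))))
    px=((L[:,:2]-cen)*2800+280).astype(int)
    for (x,y),k,hh in zip(px,col,h):
        if hh>-.02: cv2.circle(img,(559-y,559-x),3,[int(t) for t in k],-1)
    ims.append(img[:, :])
    import scipy.ndimage as nd
    Q=L[bb][:,:2]; 
    from scipy.cluster.hierarchy import fcluster,linkage
    lab=fcluster(linkage(Q,'single'),.006,'distance')
    for k in set(lab):
        if (lab==k).sum()>8: print(' top cluster',(lab==k).sum(),cv2.minAreaRect((Q[lab==k]*1000).astype(np.float32)))
cv2.imwrite('pics/ortho.png',cv2.resize(np.hstack(ims),(800,400)))
```

```text
side plane offset -0.12820904412164275
 lids minAreaRect ((446.671630859375, 385.61956787109375), (151.806396484375, 250.59986877441406), 89.83232879638672)
 h hist (array([ 41,  34,  33,  44,  77, 168, 259, 140,  86,  27,   2]), array([0.012, 0.014, 0.016, 0.018, 0.02 , 0.022, 0.024, 0.026, 0.028,
       0.03 , 0.032, 0.034]))
cen [0.49 0.39]
 top cluster 122 ((497.6488952636719, 435.6517333984375), (35.31643295288086, 13.355772972106934), 26.4583683013916)
scene plane offset -0.12583562246532293
 lids minAreaRect ((410.0680847167969, 383.7019348144531), (149.71678161621094, 336.2079162597656), 89.4653549194336)
 h hist (array([33, 32, 34, 28, 36, 54, 54, 26,  6,  4,  0]), array([0.012, 0.014, 0.016, 0.018, 0.02 , 0.022, 0.024, 0.026, 0.028,
       0.03 , 0.032, 0.034]))
cen [0.49 0.38]
 top cluster 11 ((497.43328857421875, 431.0199279785156), (22.655427932739258, 5.638175964355469), 20.14215660095215)
```

View pics/ortho.png

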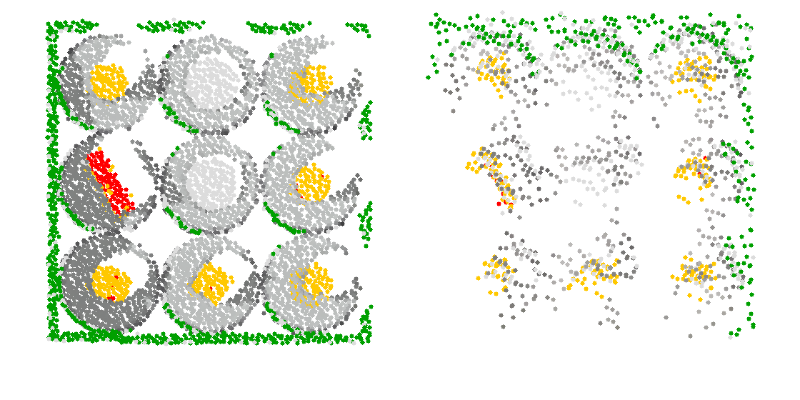

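The rectified side view (left panel) shows the 3×3 grid. The bar is red, in the middle row at the left, about 35×13 mm and turned 26.5° from crate x. Crate yaw is about -13.4° and its lean about 26.8°. The mill drive is near (0.6135, -0.2353) with mill yaw about -18.5°. I go to hover over the cap.

>>> {"method": "apply_moves", "body": {"series": [[0.8, 0.72, 0, 0, 0, -0.57], [0.8, 0.72, 0, 0, 0, -0.57], [0.8, 0.72, 0, 0, 0, -0.57], [0.8, 0.72, 0, 0, 0, -0.57], [0.8, 0.72, 0, 0, 0, -0.57], [0.8, 0.72, 0, 0, 0, -0.57], [0.8, 0.72, 0, 0, 0, -0.57], [0.8, 0.72, 0, 0, 0, -0.57], [0.8, 0.72, 0, 0, 0, -0.57], [0.8, 0.72, 0, 0, 0, -0.57], [0.8, 0.72, 0, 0, 0, -0.57], [0.8, 0.72, 0, 0, 0, -0.57]], "fingers": 0}}

```text
clock: 1.35
tcp_pos: [0.6083, -0.2284, 0.2468]
orientation: [-179.9, 0.5, -20.9]
contact_force: [0.2, -0.5, 1.1]
finger_gap: 0.0855
```

Run:
```python
from h import *
print({k:np.round(v,4) for k,v in bot.state().items() if k in('tcp_pos','orientation','joints')})
im,d,c=grab('wrist','w1')
```

```text
{'joints': array([ 14.3908,  27.6202,   2.3616,  86.2463,  -1.34  ,  66.6044,
       -93.8619]), 'tcp_pos': array([ 0.6083, -0.2284,  0.2468]), 'orientation': array([-179.8994,    0.4542,  -20.8862])}
```

View pics/w1.png

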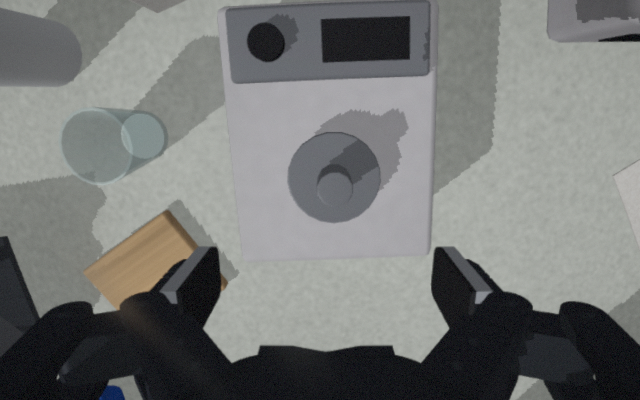

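The wrist view shows the cap with its knob top at (334,187) and disc centre at (334,177), and the board at the lower left.

Run:
```python
from fitc import *
X=load('w1');im,d,c=X
P,col,uv=cloud(X,200,460,0,270)
for z,t in [(.1505,.003),(.120,.0025)]:
    m=(abs(P[:,2]-z)<t)&(np.hypot(P[:,0]-.6135,P[:,1]+.2353)<.05)
    Q=P[m]; cc=cv2.minEnclosingCircle((Q[:,:2]*1000).astype(np.float32))
    print(z,m.sum(),Q.mean(0).round(4),cc)
m=abs(P[:,2]-.1)<.004
print(cv2.minAreaRect((P[m][:,:2]*1000).astype(np.float32)))
print(onz(c,[[334,187]],.15),onz(c,[[334,177]],.12))
```

```text
0.1505 1005 [ 0.6155 -0.2366  0.1498] ((615.1932373046875, -236.40069580078125), 11.872964859008789)
0.12 5378 [ 0.6175 -0.2372  0.1199] ((615.0692749023438, -236.42263793945312), 33.92193603515625)
((638.9323120117188, -244.52236938476562), (158.4903106689453, 198.32281494140625), 71.49407196044922)
[[ 0.61681387 -0.23687287  0.15      ]] [[ 0.61640439 -0.23737263  0.12      ]]
```

>>> {"method": "apply_moves", "body": {"series": [[0.03, -0.03, -0.5, 0, 0, 0], [0.03, -0.03, -0.5, 0, 0, 0], [0.03, -0.04, -0.5, 0, 0, 0], [0.03, -0.04, -0.5, 0, 0, 0], [0.03, -0.03, -0.4, 0, 0, 0], [0.03, -0.03, -0.2, 0, 0, 0], [0, 0, 0, 0, 0, 0]]}}

```text
clock: 2.1
tcp_pos: [0.6234, -0.222, 0.1364]
orientation: [-179.4, 0.5, -19.9]
contact_force: [-0.3, 0.3, -0.5]
finger_gap: 0.0853
```

>>> {"method": "apply_moves", "body": {"series": [[-0.1, -0.18, 0.05, 0, 0, 0], [-0.1, -0.18, 0.05, 0, 0, 0], [0, 0, 0, 0, 0, 0]]}}

```text
clock: 2.4
tcp_pos: [0.6152, -0.2385, 0.1427]
orientation: [-179.5, 0.4, -20.0]
contact_force: [-0.0, 0.6, -0.8]
finger_gap: 0.0855
```

>>> {"method": "apply_moves", "body": {"series": [[0, 0.04, -0.06, 0, 0, 0], [0, 0, 0, 0, 0, 0], [0, 0, 0, 0, 0, 0], [0, 0, 0, 0, 0, 0], [0, 0, 0, 0, 0, 0], [0, 0, 0, 0, 0, 0], [0, 0, 0, 0, 0, 0], [0, 0, 0, 0, 0, 0]], "fingers": 1, "newtons": 50}}

```text
clock: 3.2
tcp_pos: [0.6161, -0.237, 0.1424]
orientation: [-179.4, 0.2, -20.0]
contact_force: [0.3, -1.0, 1.1]
finger_gap: 0.0223
```

>>> {"method": "apply_moves", "body": {"series": [[0, 0, 0.4, 0, 0, 0], [0, 0, 0.8, 0, 0, 0], [0, 0, 0.6, 0, 0, 0], [-0.2, 0.8, 0.2, 0, 0, 0], [-0.2, 0.8, 0, 0, 0, 0], [-0.2, 0.8, 0, 0, 0, 0], [-0.2, 0.8, 0, 0, 0, 0], [-0.2, 0.8, 0, 0, 0, 0], [-0.2, 0.8, 0, 0, 0, 0], [-0.2, 0.6, 0, 0, 0, 0], [-0.1, 0.4, 0, 0, 0, 0], [0, 0, 0, 0, 0, 0]]}}

```text
clock: 4.4
tcp_pos: [0.5499, 0.004, 0.2224]
orientation: [-179.4, 0.5, -20.0]
contact_force: [1.0, 0.3, -1.1]
finger_gap: 0.0226
```

>>> {"method": "apply_moves", "body": {"series": [[0.02, 0, -0.6, 0, 0, 0], [0.02, 0, -0.8, 0, 0, 0], [0.02, 0, -0.8, 0, 0, 0], [0.02, 0, -0.8, 0, 0, 0], [0.02, 0, -0.5, 0, 0, 0], [0, 0, -0.25, 0, 0, 0], [0, 0, -0.1, 0, 0, 0], [0, 0, 0, 0, 0, 0]]}}

```text
clock: 5.2
tcp_pos: [0.5565, -0.0023, 0.0643]
orientation: [-179.5, 0.2, -20.2]
contact_force: [0.7, -0.2, -0.1]
finger_gap: 0.0224
```

Run:
```python
from h import *
print({k:np.round(v,4) for k,v in bot.state().items() if k in('tcp_pos','orientation','contact_force')})
im,d,c=grab('side','s2'); im,d,c=grab('scene','sc2')
a=load('s2')[0][170:290,270:390]; b=load('sc2')[0][200:300,215:375]
cv2.imwrite('pics/v2.png',np.hstack([cv2.resize(a,(360,360),interpolation=2),cv2.resize(b,(440,360),interpolation=2)]))
```

```text
{'tcp_pos': array([ 0.5565, -0.0023,  0.0643]), 'orientation': array([-1.794795e+02,  1.569000e-01, -2.024260e+01]), 'contact_force': array([ 0.7029, -0.2224, -0.1264])}
```

View pics/v2.png

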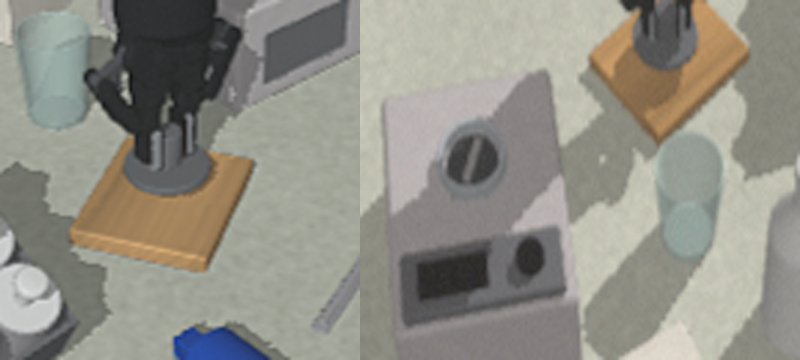

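The side crop shows the cap in hand above the board. In the scene crop the open collar and the key are visible at about (470,160). I lower the cap the last 13 mm or so.

>>> {"method": "apply_moves", "body": {"series": [[-0.02, 0.08, -0.15, 0, 0, 0], [-0.02, 0.06, -0.1, 0, 0, 0], [0, 0, -0.06, 0, 0, 0], [0, 0, -0.03, 0, 0, 0], [0, 0, 0, 0, 0, 0]]}}

```text
clock: 5.8
tcp_pos: [0.5571, 0.0047, 0.0532]
orientation: [-179.3, -0.2, -20.2]
contact_force: [-0.6, -0.3, -0.5]
finger_gap: 0.0227
```

>>> {"method": "apply_moves", "body": {"series": [[0, 0, -0.06, 0, 0, 0], [0, 0, -0.06, 0, 0, 0], [0, 0, -0.04, 0, 0, 0], [0, 0, 0, 0, 0, 0]]}}

```text
clock: 6.2
tcp_pos: [0.5577, 0.0047, 0.0497]
orientation: [-179.3, -0.3, -20.2]
contact_force: [0.2, 0.9, -1.4]
finger_gap: 0.0227
```

>>> {"method": "apply_moves", "body": {"series": [[0, 0, -0.06, 0, 0, 0], [0, 0, -0.03, 0, 0, 0], [0, 0, 0, 0, 0, 0]]}}

```text
clock: 6.5
tcp_pos: [0.5582, 0.0046, 0.0496]
orientation: [-179.2, -0.4, -20.2]
contact_force: [0.8, -0.8, -0.7]
finger_gap: 0.0222
```

>>> {"method": "apply_moves", "body": {"series": [[0, 0, -0.12, 0, 0, 0], [0, 0, 0, 0, 0, 0]]}}

```text
clock: 6.7
tcp_pos: [0.5606, 0.0042, 0.0481]
orientation: [-179.1, -0.7, -20.3]
contact_force: [0.9, -0.3, -1.7]
finger_gap: 0.0223
```

>>> {"method": "apply_moves", "body": {"series": [[0, 0, 0, 0, 0, 0], [0, 0, 0, 0, 0, 0], [0, 0, 0, 0, 0, 0], [0, 0, 0, 0, 0, 0], [0, 0, 0, 0, 0, 0], [0, 0, 0, 0, 0, 0]], "fingers": 0}}

```text
clock: 7.3
tcp_pos: [0.5603, 0.0041, 0.0467]
orientation: [-179.1, -0.6, -20.3]
contact_force: [0.4, -0.1, -0.2]
finger_gap: 0.0855
```

>>> {"method": "apply_moves", "body": {"series": [[0, 0, 0.4, 0, 0, 0], [0, 0, 0.8, 0, 0, 0], [0, 0, 0.8, 0, 0, 0], [0, 0, 0.8, 0, 0, 0], [0, 0, 0.8, 0, 0, 0], [0, 0, 0.8, 0, 0, 0], [0, 0, 0.4, 0, 0, 0], [0, 0, 0, 0, 0, 0]]}}

```text
clock: 8.1
tcp_pos: [0.5574, 0.0041, 0.2447]
orientation: [-179.2, -0.4, -20.2]
contact_force: [0.3, -0.7, -0.4]
finger_gap: 0.0852
```

Run:
```python
from h import *
print({k:np.round(v,4) for k,v in bot.state().items() if k in('tcp_pos','orientation','contact_force','joints')})
im,d,c=grab('wrist','w3')
im,d,c=grab('side','s3')
cv2.imwrite('pics/v3.png',np.hstack([load('w3')[0],load('s3')[0]])[:, :][::1,::1])
cv2.imwrite('pics/v3.png',cv2.resize(np.hstack([load('w3')[0],load('s3')[0][:,:400]]),(800,308),interpolation=cv2.INTER_AREA))
```

```text
{'joints': array([-4.208300e+00,  1.865930e+01, -1.806200e+00,  1.005568e+02,
        7.260000e-02,  6.007970e+01, -1.161914e+02]), 'tcp_pos': array([0.5574, 0.0041, 0.2447]), 'orientation': array([-179.2236,   -0.4129,  -20.2423]), 'contact_force': array([ 0.3023, -0.6812, -0.4441])}
```

View pics/v3.png

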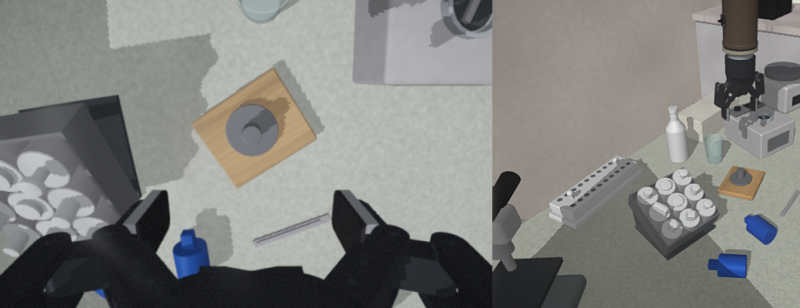

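The cap lies knob up on the board. It is at about (250,130) in the left panel. Next I measure the key with the wrist camera.

>>> {"method": "apply_moves", "body": {"series": [[0.14, -0.5, 0, 0, 0, 0], [0.14, -0.8, 0, 0, 0, 0], [0.14, -0.8, -0.1, 0, 0, 0], [0.14, -0.8, -0.1, 0, 0, 0], [0.14, -0.8, -0.1, 0, 0, 0], [0.14, -0.8, -0.1, 0, 0, 0], [0.14, -0.8, -0.1, 0, 0, 0], [0.14, -0.4, -0.1, 0, 0, 0], [0, 0, 0, 0, 0, 0]]}}

```text
clock: 9.1
tcp_pos: [0.5943, -0.229, 0.2007]
orientation: [-179.5, 1.1, -19.9]
contact_force: [0.6, 0.8, -0.3]
finger_gap: 0.0854
```

Run:
```python
from h import *
print({k:np.round(v,4) for k,v in bot.state().items() if k in('tcp_pos','orientation','joint_vel')})
im,d,c=grab('wrist','w4')
print(proj(c,[.615,-.2364,.107]))
u,v=proj(c,[.615,-.2364,.107])[0].astype(int)
cv2.imwrite('pics/v4.png',cv2.resize(im[max(v-70,0):v+70,u-90:u+90],(720,560),interpolation=2))
```

```text
{'joint_vel': array([ 0.0015,  0.2041, -1.1794,  1.399 , -0.1399,  0.0332, -0.8094]), 'tcp_pos': array([ 0.5943, -0.229 ,  0.2007]), 'orientation': array([-179.5293,    1.1297,  -19.9076])}
[[326.97637641 169.28301309]]
```

View pics/v4.png

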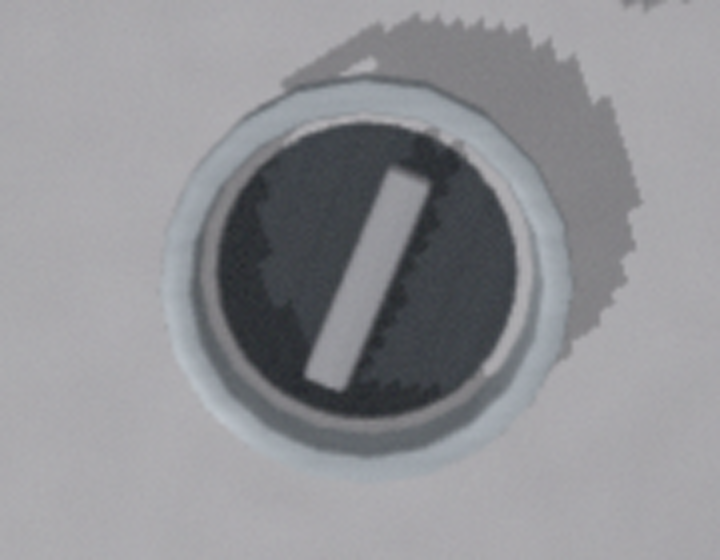

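The crop shows the collar ring, with the key running from about (408,175) to (327,385).

Run:
```python
from fitc import *
X=load('w4');im,d,c=X
u0,v0=326-90,169-70
x=im[v0:v0+140,u0:u0+180]; g=cv2.cvtColor(cv2.resize(x,(720,560),interpolation=2),6)
roi=np.zeros_like(g); cv2.circle(roi,(366,275),125,255,-1)
m=((g>105)&(roi>0)).astype(np.uint8)
n,lab,st,cen=cv2.connectedComponentsWithStats(m)
k=1+st[1:,4].argmax(); ys,xs=np.nonzero(lab==k); print(st[k])
hull=cv2.minAreaRect(np.c_[xs,ys].astype(np.float32)); print(hull)
box=cv2.boxPoints(hull); uv=(box+.5)/4-.5+[u0,v0]
B=onz(c,uv,.1075)
print(B.round(4)); ctr=B.mean(0); e1=B[1]-B[0];e2=B[2]-B[1]; L=e1 if np.linalg.norm(e1)>np.linalg.norm(e2) else e2
print('key centre',ctr,'len',np.linalg.norm(e1),np.linalg.norm(e2),'angle',np.degrees(np.arctan2(L[1],L[0])))
P,col,uv=cloud(X,220,440,60,290)
for z,t,r0 in [(.113,.0015,.04),(.1015,.0015,.025),(.1075,.0015,.02)]:
    m=(abs(P[:,2]-z)<t)&(np.hypot(P[:,0]-.615,P[:,1]+.2364)<r0)
    Q=(P[m][:,:2]*1000).astype(np.float32); print(z,m.sum(),P[m].mean(0),cv2.minEnclosingCircle(Q), cv2.minAreaRect(Q))
```

```text
[ 306  169  122  221 9996]
((366.09765625, 279.66571044921875), (45.153846740722656, 227.46153259277344), 22.6198673248291)
[[ 0.6044 -0.2219  0.1075]
 [ 0.6308 -0.2459  0.1075]
 [ 0.6262 -0.251   0.1075]
 [ 0.5995 -0.2271  0.1075]]
key centre [ 0.61523616 -0.2364613   0.1075    ] len 0.035698141879934184 0.006851587038962322 angle -42.343542656572005
0.113 2212 [ 0.61644621 -0.23684092  0.11272599] ((615.2011108398438, -236.54409790039062), 31.35061264038086) ((615.3146362304688, -236.48178100585938), (61.77334976196289, 62.05715560913086), 26.067964553833008)
0.1015 3824 [ 0.61568672 -0.23660735  0.10137556] ((615.00732421875, -236.41632080078125), 24.981834411621094) ((615.114013671875, -236.4598388671875), (49.65644836425781, 49.412574768066406), 86.4908676147461)
0.1075 622 [ 0.61543393 -0.23670818  0.10738565] ((614.9539184570312, -236.80311584472656), 17.946157455444336) ((615.1555786132812, -236.53359985351562), (6.9864630699157715, 35.83080291748047), 47.978370666503906)
```

The key centre is (0.6152, -0.2365) at an angle of -42.3°. Now the approach pose over the pot.

```bash
cat >> fitc.py <<'E'
from scipy.spatial.transform import Rotation as Ro
def cur():
    s=bot.state(); return np.array(s['tcp_pos']),Ro.from_euler('xyz',s['orientation'],degrees=True)
def toolR(Rc,ang):
    a=np.radians(ang); x=Rc@[np.cos(a),np.sin(a),0]; z=-Rc[:,2]; return Ro.from_matrix(np.c_[x,np.cross(z,x),z])
def delta(p,R):
    p0,R0=cur(); d=(p-p0)/.04; w=(R*R0.inv()).as_rotvec()/.1
    print('pos',p.round(4),'euler',R.as_euler('xyz',degrees=True).round(1),'delta mm',((p-p0)*1000).round(1),'units shift',d.round(2),'turn',w.round(2)); return d,w
E
python3 - <<'E'
from fitc import *
Rc=frame(np.radians(-13.4),np.radians(26.8))
W=Rc@np.array([.4976,.4345,-.1275+.0295]); print('bar top',W, 'zc',Rc[:,2])
R=toolR(Rc,26.5)
for h in (.115,):
    delta(W+Rc[:,2]*(h-.007),R)
print(bot.state()['joints'])
# washbottle location
X=load('side0'); P,c,uv=cloud(X,225,255,135,215); m=P[:,2]>.05; print('bottle',P[m].mean(0),P[m][:,2].max())
E
```

```text
bar top [0.57573663 0.30950011 0.13688325] zc [-0.4386028   0.10448992  0.89258582]
pos [0.5284 0.3208 0.2333] euler [167.3 -23.8  15.8] delta mm [-65.7 548.4  32.4] units shift [-1.64 13.71  0.81] turn [-2.46 -4.31  5.64]
[ 14.92395003  28.89958691   2.31019949  90.98586919  -1.91216589
  61.27916006 -91.95735313]
bottle [ 0.81492163 -0.01604454  0.10819084] 0.19031154708540549
```

>>> {"method": "apply_moves", "body": {"series": [[-0.1, 0.5, 0.5, -0.2, -0.36, 0.47], [-0.1, 0.85, 0.5, -0.2, -0.36, 0.47], [-0.1, 0.85, 0.5, -0.2, -0.36, 0.47], [-0.1, 0.85, 0.3, -0.2, -0.36, 0.47], [-0.1, 0.85, 0.2, -0.2, -0.36, 0.47], [-0.1, 0.85, 0.1, -0.2, -0.36, 0.47], [-0.1, 0.85, 0.1, -0.2, -0.36, 0.47], [-0.1, 0.85, 0.1, -0.2, -0.36, 0.47], [-0.1, 0.85, 0.1, -0.2, -0.36, 0.47], [-0.1, 0.85, 0, -0.2, -0.36, 0.47], [-0.1, 0.85, 0, -0.2, -0.36, 0.47], [-0.1, 0.6, 0, -0.2, -0.36, 0.47]], "fingers": 0.6}}

```text
clock: 10.35
tcp_pos: [0.5328, 0.1938, 0.2982]
orientation: [167.5, -24.5, 18.7]
contact_force: [1.2, -0.1, -0.3]
finger_gap: 0.0343
```

Run:
```python
from fitc import *
Rc=frame(np.radians(-13.4),np.radians(26.8))
W=Rc@np.array([.4976,.4345,-.1275+.0295])
R=toolR(Rc,26.5)
print(bot.state()['finger_gap'],bot.state()['tcp_pos'])
delta(W+Rc[:,2]*(.12-.007),R)
```

```text
0.03433963393552153 [0.53279396 0.19383937 0.29818378]
pos [0.5262 0.3213 0.2377] euler [167.3 -23.8  15.8] delta mm [ -6.6 127.5 -60.4] units shift [-0.17  3.19 -1.51] turn [-0.06  0.11 -0.52]
```

>>> {"method": "apply_moves", "body": {"series": [[-0.05, 0.6, -0.3, 0, 0, -0.15], [-0.05, 0.6, -0.4, 0, 0, -0.15], [-0.05, 0.6, -0.4, 0, 0, -0.15], [0, 0.5, -0.3, 0, 0, 0], [0, 0.3, -0.1, 0, 0, 0], [0, 0, 0, 0, 0, 0], [0, 0, 0, 0, 0, 0]]}}

```text
clock: 11.05
tcp_pos: [0.5106, 0.3189, 0.2354]
orientation: [167.8, -24.5, 17.7]
contact_force: [-0.3, -0.9, 0.2]
finger_gap: 0.0341
```

Run:
```python
from fitc import *
Rc=frame(np.radians(-13.4),np.radians(26.8))
W=Rc@np.array([.4976,.4345,-.1275+.0295])
R=toolR(Rc,26.5)
delta(W+Rc[:,2]*(.12-.007),R)
im,d,c=grab('wrist','w5'); print(proj(c,W))
```

```text
pos [0.5262 0.3213 0.2377] euler [167.3 -23.8  15.8] delta mm [15.6  2.4  2.4] units shift [0.39 0.06 0.06] turn [-0.12  0.1  -0.38]
[[331.26997752 177.86434598]]
```

View pics/w5.png

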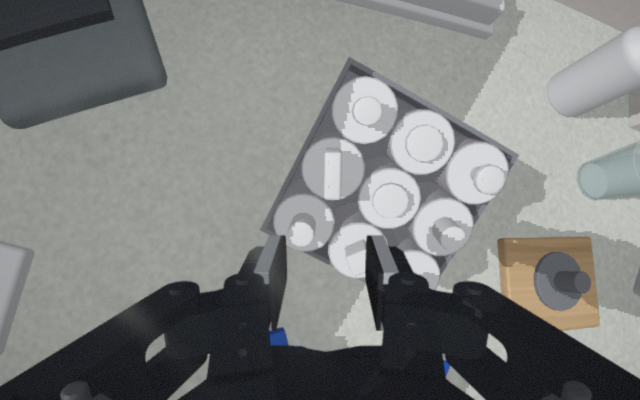

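The wrist view shows the bar at (332,175) on the left end of the middle row. It is the only long grip, so the pot is confirmed. I refine its pose from this view.

Run:
```python
from fitc import *
X=load('w5');im,d,c=X
cv2.imwrite('pics/v5.png',cv2.resize(im[125:225,280:400],(720,600),interpolation=2))
P,col,uv=cloud(X,260,520,60,280)
Rc=frame(np.radians(-13.4),np.radians(26.8))
h=P@Rc[:,2]; m=abs(h+.1275)<.006; m&=(P[:,2]>.06)
for _ in range(8):
    Q=P[m];q=Q.mean(0);n=np.linalg.svd(Q-q)[2][2];n*=np.sign(n[2]); m=abs((P-q)@n)<.0025
lean=np.arccos(n[2]);yaw=np.arctan2(-n[1],-n[0]); print('lean',np.degrees(lean),'yaw',np.degrees(yaw),m.sum())
Rc=frame(np.radians(-13.4),np.radians(26.9)); L=P@Rc; h0=np.median(L[m][:,2]); print('plane',h0)
print('lids',cv2.minAreaRect((L[m][:,:2]*1000).astype(np.float32)))
h=L[:,2]-h0
b=(abs(h-.030)<.003)&(np.hypot(L[:,0]-.4976,L[:,1]-.4345)<.03); Q=L[b]
r=cv2.minAreaRect((Q[:,:2]*1000).astype(np.float32)); print('bar',b.sum(),r,'h',np.median(h[b]))
# lid circle of pot
l=(abs(h)<.003)&(np.hypot(L[:,0]-r[0][0]/1000,L[:,1]-r[0][1]/1000)<.0255); print('pot lid',l.sum(),cv2.minAreaRect((L[l][:,:2]*1000).astype(np.float32)))
np.savez('pics/bar.npz',Rc=Rc,c=np.array([r[0][0]/1000,r[0][1]/1000,h0]))
print('bar top world',Rc@np.array([r[0][0]/1000,r[0][1]/1000,h0+.03]))
g=cv2.cvtColor(im,6)
```

```text
lean 26.873885297355816 yaw -13.185756148245607 17716
plane -0.12794789983359264
lids ((498.968017578125, 384.3363037109375), (149.18017578125, 150.59768676757812), 0.08580450713634491)
bar 819 ((498.9750061035156, 434.4018859863281), (33.459571838378906, 11.795862197875977), 27.94988441467285) h 0.029529107669990326
pot lid 2298 ((499.5771789550781, 434.918701171875), (48.338645935058594, 48.9912109375), 28.053749084472656)
bar top world [0.57665068 0.30918149 0.13840392]
```

View pics/v5.png

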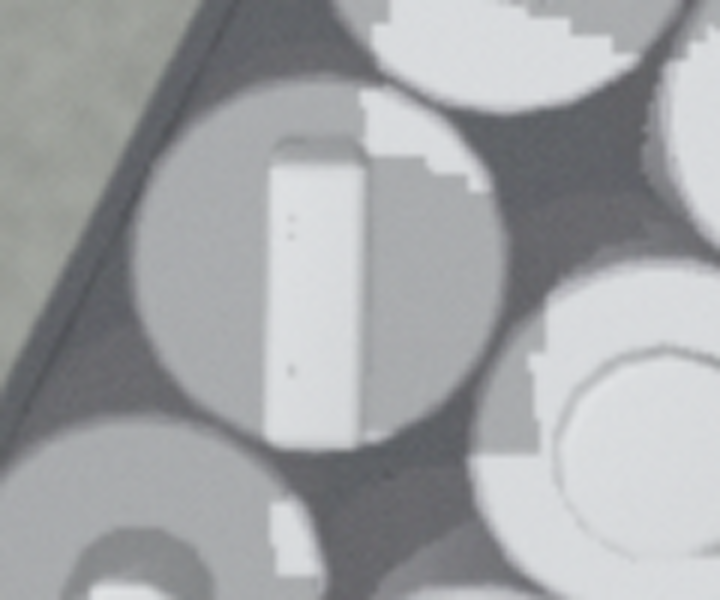

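```bash
cat >> fitc.py <<'E'
def bar(h,ang=27.95):
    z=np.load('pics/bar.npz'); Rc=z['Rc']; c=z['c']
    return Rc@(c+[0,0,h]), toolR(Rc,ang), Rc
E
python3 - <<'E'
from fitc import *
for h in (.075,.023): p,R,Rc=bar(h); delta(p,R)
E
```

```text
pos [0.5568 0.3139 0.1785] euler [166.6 -23.6  17.4] delta mm [ 46.2  -5.  -57. ] units shift [ 1.16 -0.13 -1.43] turn [-0.24  0.11 -0.15]
pos [0.5797 0.3084 0.1322] euler [166.6 -23.6  17.4] delta mm [  69.1  -10.5 -103.4] units shift [ 1.73 -0.26 -2.58] turn [-0.24  0.11 -0.15]
```

>>> {"method": "apply_moves", "body": {"series": [[0.3, 0, -0.2, -0.08, 0.04, -0.05], [0.3, 0, -0.35, -0.08, 0.04, -0.05], [0.3, -0.07, -0.4, -0.08, 0.04, -0.05], [0.2, -0.06, -0.3, 0, 0, 0], [0.1, 0, -0.1, 0, 0, 0], [0, 0, 0, 0, 0, 0], [0, 0, 0, 0, 0, 0]]}}

```text
clock: 11.8
tcp_pos: [0.5645, 0.3085, 0.1811]
orientation: [166.6, -23.6, 17.0]
contact_force: [0.2, 0.1, -0.4]
finger_gap: 0.0344
```

Run:
```python
from fitc import *
for h in (.075,.023): p,R,Rc=bar(h); delta(p,R)
```

```text
pos [0.5568 0.3139 0.1785] euler [166.6 -23.6  17.4] delta mm [-7.6  5.4 -2.5] units shift [-0.19  0.13 -0.06] turn [0.01 0.02 0.07]
pos [0.5797 0.3084 0.1322] euler [166.6 -23.6  17.4] delta mm [ 15.3  -0.1 -48.9] units shift [ 0.38 -0.   -1.22] turn [0.01 0.02 0.07]
```

>>> {"method": "apply_moves", "body": {"series": [[-0.09, 0.08, -0.1, 0, 0, 0.05], [-0.05, 0.04, -0.1, 0, 0, 0.05], [0, 0, 0, 0, 0, 0], [0, 0, 0, 0, 0, 0]]}}

```text
clock: 12.2
tcp_pos: [0.5575, 0.3151, 0.1741]
orientation: [166.7, -23.8, 17.7]
contact_force: [0.4, -0.1, 0.3]
finger_gap: 0.0341
```

Run:
```python
from fitc import *
p0,R0=cur()
for h in (.06,.023): p,R,Rc=bar(h); delta(p,R)
print('tool-frame err',(R.inv().apply(p0-p)*1000).round(1))
```

```text
pos [0.5634 0.3123 0.1652] euler [166.6 -23.6  17.4] delta mm [ 5.9 -2.8 -8.9] units shift [ 0.15 -0.07 -0.22] turn [-0.02  0.03 -0.06]
pos [0.5797 0.3084 0.1322] euler [166.6 -23.6  17.4] delta mm [ 22.2  -6.7 -41.9] units shift [ 0.56 -0.17 -1.05] turn [-0.02  0.03 -0.06]
tool-frame err [ -0.9  -2.  -47.9]
```

>>> {"method": "apply_moves", "body": {"series": [[0.11, -0.04, -0.2, 0, 0, 0], [0.11, -0.04, -0.2, 0, 0, 0], [0.11, -0.04, -0.2, 0, 0, 0], [0.08, -0.03, -0.15, 0, 0, 0], [0, 0, 0, 0, 0, 0], [0, 0, 0, 0, 0, 0]]}}

```text
clock: 12.8
tcp_pos: [0.5756, 0.308, 0.1409]
orientation: [166.6, -23.7, 17.7]
contact_force: [-0.2, -0.2, -0.2]
finger_gap: 0.0341
```

Run:
```python
from fitc import *
p0,R0=cur()
p,R,Rc=bar(.023); delta(p,R)
print('tool-frame err',(R.inv().apply(p0-p)*1000).round(1))
```

```text
pos [0.5797 0.3084 0.1322] euler [166.6 -23.6  17.4] delta mm [ 4.2  0.4 -8.8] units shift [ 0.1   0.01 -0.22] turn [-0.01  0.03 -0.05]
tool-frame err [-0.3  1.4 -9.6]
```

>>> {"method": "apply_moves", "body": {"series": [[0.06, 0.01, -0.14, 0, 0, -0.04], [0.04, 0.01, -0.1, 0, 0, 0], [0, 0, 0, 0, 0, 0], [0, 0, 0, 0, 0, 0]]}}

```text
clock: 13.2
tcp_pos: [0.5799, 0.3094, 0.1308]
orientation: [166.6, -23.8, 17.4]
contact_force: [0.1, 0.4, 0.2]
finger_gap: 0.0343
```

Run:
```python
from fitc import *
p0,R0=cur()
p,R,Rc=bar(.023); delta(p,R)
print('tool-frame err',(R.inv().apply(p0-p)*1000).round(1))
im,d,c=grab('wrist','w6')
```

```text
pos [0.5797 0.3084 0.1322] euler [166.6 -23.6  17.4] delta mm [-0.1 -1.   1.4] units shift [-0.   -0.02  0.03] turn [-0.01  0.03 -0.01]
tool-frame err [-0.2 -1.2  1.2]
```

View pics/w6.png

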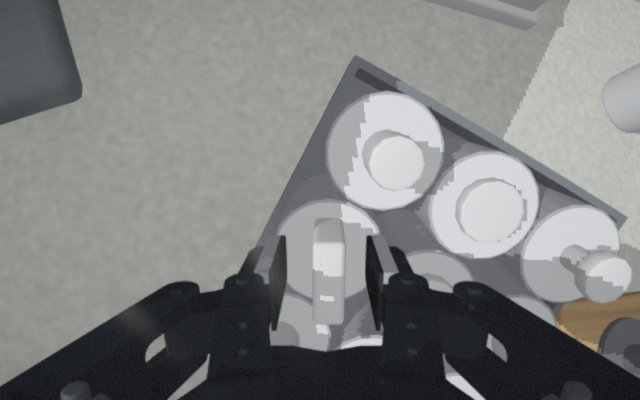

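The bar at (330,265) sits centred between the pads. I close the gripper.

>>> {"method": "apply_moves", "body": {"series": [[0, -0.02, 0.04, 0, 0, 0], [0, 0, 0, 0, 0, 0], [0, 0, 0, 0, 0, 0], [0, 0, 0, 0, 0, 0], [0, 0, 0, 0, 0, 0], [0, 0, 0, 0, 0, 0]], "fingers": 1, "newtons": 100}}

```text
clock: 13.85
tcp_pos: [0.5801, 0.3094, 0.1344]
orientation: [166.7, -23.9, 17.4]
contact_force: [0.0, -0.5, 2.0]
finger_gap: 0.0103
```

Run:
```python
from fitc import *
p0,R0=cur()
p,R,Rc=bar(.023); delta(p,R)
print('tool-frame err',(R.inv().apply(p0-p)*1000).round(1), Rc[:,2]/.04*.1)
np.savez('pics/grasp.npz',p=p0,R=R0.as_matrix())
```

```text
pos [0.5797 0.3084 0.1322] euler [166.6 -23.6  17.4] delta mm [-0.3 -0.9 -2.2] units shift [-0.01 -0.02 -0.06] turn [-0.03  0.05 -0.02]
tool-frame err [ 1.4 -0.4 -1.9] [-1.10029393  0.26212699  2.22949382]
```

>>> {"method": "apply_moves", "body": {"series": [[-0.06, 0.015, 0.12, 0, 0, 0], [-0.09, 0.02, 0.18, 0, 0, 0], [-0.11, 0.03, 0.22, 0, 0, 0], [-0.11, 0.03, 0.22, 0, 0, 0], [-0.11, 0.03, 0.22, 0, 0, 0], [-0.06, 0.01, 0.12, 0, 0, 0], [0, 0, 0, 0, 0, 0]]}}

```text
clock: 14.55
tcp_pos: [0.5572, 0.3144, 0.1806]
orientation: [166.7, -23.9, 17.4]
contact_force: [0.9, -0.8, -1.7]
finger_gap: 0.0091
```

Run:
```python
from fitc import *
p0,R0=cur(); g=np.load('pics/grasp.npz'); Rc=np.load('pics/bar.npz')['Rc']
print('crate-frame motion mm',(Rc.T@(p0-g['p'])*1000).round(1), bot.state()['contact_force'])
im,d,c=grab('side','s7'); cv2.imwrite('pics/v7.png',cv2.resize(im[180:345,150:320],(618,600),interpolation=2))
```

```text
crate-frame motion mm [-0.  -0.4 51.8] [ 0.89057249 -0.79093586 -1.6820397 ]
```

View pics/v7.png

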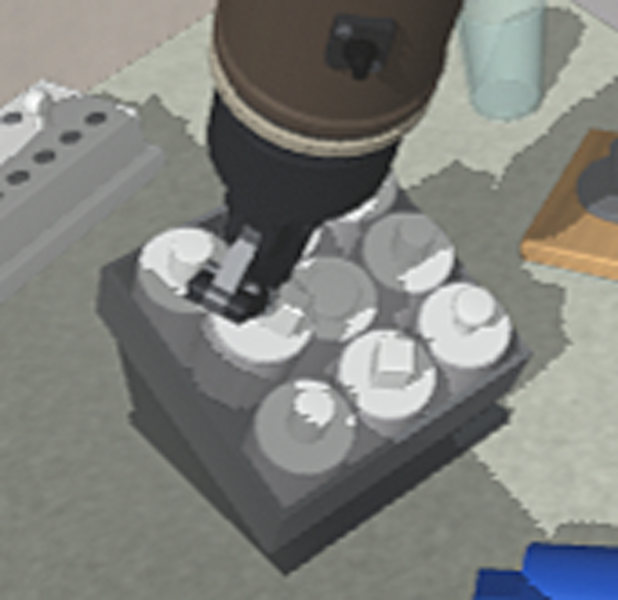

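Run:
```python
from fitc import *
im,d,c=grab('wrist','w8'); cv2.imwrite('pics/v8.png',cv2.resize(im[150:400,200:500],(720,600),interpolation=2)); print(bot.state()['finger_gap'])
```

```text
0.008820153820278223
```

View pics/v8.png

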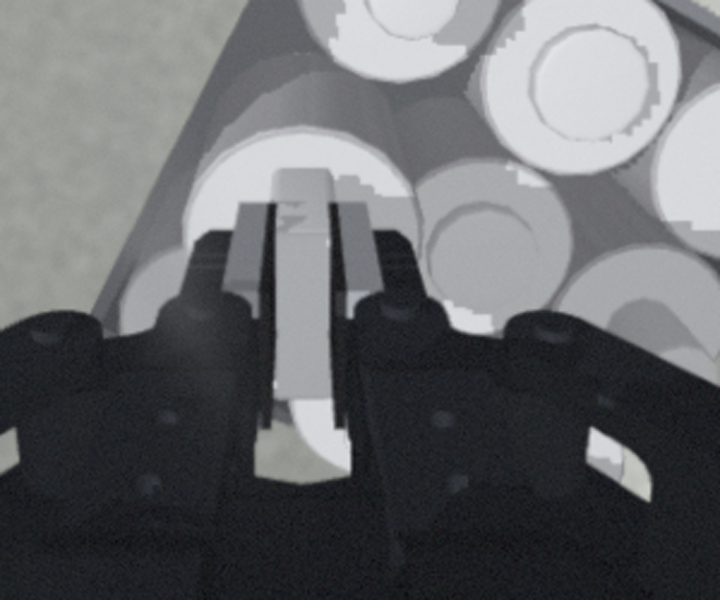

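The pot is held and rising, with the bar upright between the pads at (300,290). I keep pulling.

>>> {"method": "apply_moves", "body": {"series": [[-0.09, 0.02, 0.18, 0, 0, 0], [-0.13, 0.03, 0.27, 0, 0, 0], [-0.13, 0.03, 0.27, 0, 0, 0], [-0.13, 0.03, 0.27, 0, 0, 0], [-0.13, 0.03, 0.27, 0, 0, 0], [-0.1, 0.03, 0.27, 0, 0, 0], [0, 0, 0.4, 0, 0, 0], [0, 0, 0.4, 0, 0, 0], [0, 0, 0.1, 0, 0, 0], [0, 0, 0, 0, 0, 0]]}}

```text
clock: 15.65
tcp_pos: [0.5238, 0.3216, 0.285]
orientation: [166.7, -23.7, 17.4]
contact_force: [-0.5, -0.3, -3.0]
finger_gap: 0.0092
```

Run:
```python
from fitc import *
p0,R0=cur(); g=np.load('pics/grasp.npz'); Rc=np.load('pics/bar.npz')['Rc']
print('crate-frame motion mm',(Rc.T@(p0-g['p'])*1000).round(1), bot.state()['contact_force'])
a=np.radians(-42.3);x=np.array([np.cos(a),np.sin(a),0]);z=np.array([0,0,-1.])
R=Ro.from_matrix(np.c_[x,np.cross(z,x),z])
delta(np.array([.6152,-.2365,.26]),R); print(bot.state()['joints'])
im,d,c=grab('side','s9'); cv2.imwrite('pics/v9.png',cv2.resize(im[130:345,120:340],(614,600),interpolation=2))
```

```text
crate-frame motion mm [ 16.8  -1.2 160.4] [-0.49733557 -0.25232736 -3.04996379]
pos [ 0.6152 -0.2365  0.26  ] euler [180.    0.  -42.3] delta mm [  91.4 -558.1  -25. ] units shift [  2.28 -13.95  -0.62] turn [ 3.25  3.68 -9.75]
[ -44.66738907   15.19188065   -6.49682656  105.2369181    33.45053871
   51.96748888 -145.32892877]
```

View pics/v9.png

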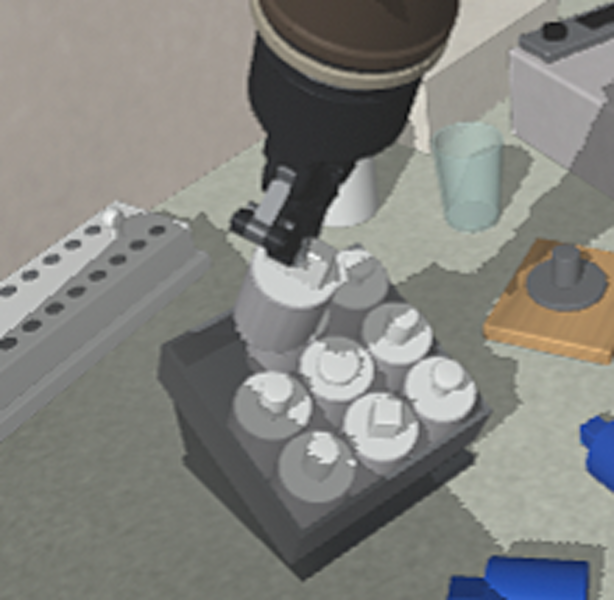

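The pot is clear, and the other eight jars are still down in the crate. I carry it to the mill, turning it upright on the way.

>>> {"method": "apply_moves", "body": {"series": [[0.1, -0.4, 0.3, 0.22, 0.25, -0.65], [0.17, -0.7, 0.1, 0.22, 0.25, -0.65], [0.17, -0.9, 0, 0.22, 0.25, -0.65], [0.17, -0.9, 0, 0.22, 0.25, -0.65], [0.17, -0.9, 0, 0.22, 0.25, -0.65], [0.17, -0.9, 0, 0.22, 0.25, -0.65], [0.17, -0.9, 0, 0.22, 0.25, -0.65], [0.17, -0.9, 0, 0.22, 0.25, -0.65], [0.17, -0.9, 0, 0.22, 0.25, -0.65], [0.17, -0.9, 0, 0.22, 0.25, -0.65], [0.17, -0.9, 0, 0.22, 0.25, -0.65], [0.17, -0.9, 0, 0.22, 0.25, -0.65]]}}

```text
clock: 16.9
tcp_pos: [0.5963, -0.0913, 0.2901]
orientation: [179.7, -3.8, -31.9]
contact_force: [0.9, 0.2, -2.3]
finger_gap: 0.0087
```

```bash
cat >> fitc.py <<'E'
def keyR(ang=-42.3):
    a=np.radians(ang);x=np.array([np.cos(a),np.sin(a),0]);z=np.array([0,0,-1.])
    return Ro.from_matrix(np.c_[x,np.cross(z,x),z])
E
python3 - <<'E'
from fitc import *
delta(np.array([.6152,-.2365,.24]),keyR()); print(bot.state()['joints'])
E
```

```text
pos [ 0.6152 -0.2365  0.24  ] euler [180.    0.  -42.3] delta mm [  18.9 -145.2  -50.1] units shift [ 0.47 -3.63 -1.25] turn [ 0.44  0.5  -1.8 ]
[  -4.64308217   19.1986586     9.5724873    93.55784198   -1.22199064
   64.25285132 -117.13904088]
```

>>> {"method": "apply_moves", "body": {"series": [[0.1, -0.7, 0, 0.1, 0.12, -0.4], [0.1, -0.7, 0, 0.1, 0.12, -0.4], [0.1, -0.6, -0.2, 0.1, 0.12, -0.4], [0.05, -0.5, -0.2, 0.05, 0.05, -0.2], [0.05, -0.3, -0.2, 0, 0, 0], [0, 0, -0.2, 0, 0, 0], [0, 0, 0, 0, 0, 0], [0, 0, 0, 0, 0, 0]]}}

```text
clock: 17.7
tcp_pos: [0.6095, -0.2153, 0.2488]
orientation: [179.3, -0.2, -40.9]
contact_force: [1.0, 0.6, -2.7]
finger_gap: 0.009
```

Run:
```python
from fitc import *
delta(np.array([.6152,-.2365,.24]),keyR()); print(bot.state()['joints'])
im,d,c=grab('wrist','w10'); cv2.imwrite('pics/v10.png',im)
```

```text
pos [ 0.6152 -0.2365  0.24  ] euler [180.    0.  -42.3] delta mm [  5.7 -21.2  -8.8] units shift [ 0.14 -0.53 -0.22] turn [ 0.12 -0.06 -0.24]
[   5.71387146   27.14283348   13.02491529   87.65995428   -5.63484936
   66.00514169 -111.27184732]
```

View pics/v10.png

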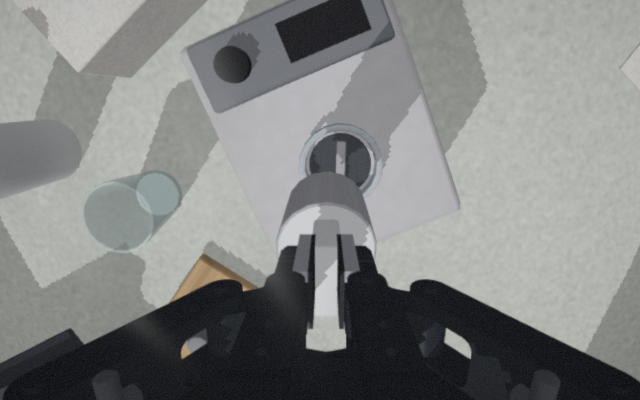

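The wrist view shows the pot in the grip at (327,230), and the collar and key at (340,158) still ahead of it. I measure the pot's pose in the tool frame.

Run:
```python
from fitc import *
X=load('w10');im,d,c=X
p0,R0=cur(); print(p0)
P,col,uv=cloud(X,230,420,130,330)
T=R0.inv().apply(P-p0)*1000
m=(np.hypot(T[:,0],T[:,1])<35)&(T[:,2]>-20)&(T[:,2]<100)
print(np.histogram(T[m][:,2],bins=np.arange(-20,100,6)))
lid=m&(abs(T[:,2]-25)<4)&(uv[:,1]<262)
Q=T[lid]; print('lid n',lid.sum(),Q.min(0),Q.max(0))
q=Q.mean(0);n=np.linalg.svd(Q-q)[2][2];n*=np.sign(n[2]); print('lid normal in tool',n,q)
# front side: cylinder points
cy=m&(T[:,2]>32)&(T[:,2]<85)&(T[:,0]>5)
from scipy.optimize import least_squares
C=T[cy]
f=lambda s: np.hypot(C[:,0]-s[0]-s[2]*(C[:,2]-25),C[:,1]-s[1]-s[3]*(C[:,2]-25))-25
r=least_squares(f,[0,0,0,0],loss='soft_l1'); print('cyl axis xy at lid',r.x[:2],'tilt deg',np.degrees(r.x[2:]),cy.sum(),np.abs(r.fun).mean())
print(C[:,2].max())
# bar top
b=m&(T[:,2]<0)&(T[:,2]>-12)&(abs(T[:,1])<8); B=T[b]; print('bar top',b.sum(),B.mean(0) if b.sum() else '',cv2.minAreaRect(B[:,:2].astype(np.float32)) if b.sum()>3 else '')
```

```text
[ 0.60951154 -0.21482467  0.24881206]
(array([ 970,  461,  524,  538, 2011,  370,  154,  145,  134, 2747,  358,
        298,  288,  251,  237,  220,  200,  183,   36]), array([-20, -14,  -8,  -2,   4,  10,  16,  22,  28,  34,  40,  46,  52,
        58,  64,  70,  76,  82,  88,  94]))
lid n 192 [ 8.98109516 -5.96344313 21.03539224] [11.80754047  5.99217393 28.99156898]
lid normal in tool [-0.9973242  -0.0057116   0.07288221] [ 1.09364014e+01 -1.20783306e-02  2.49145983e+01]
cyl axis xy at lid [-9.4331604   0.02007584] tilt deg [8.71512336 0.06044038] 3908 1.8334925183496014
84.94233144438861
bar top 408 [ 7.9783829  -0.038151   -6.78200267] ((1.1212873458862305, 0.23135852813720703), (15.959979057312012, 22.469486236572266), 88.69770812988281)
```

```bash
cat > potpose.py <<'E'
from fitc import *
def potpose(X,p0,R0):
    im,d,c=X
    P,col,uv=cloud(X,200,450,130,350)
    T=R0.inv().apply(P-p0)*1000
    m=(np.hypot(T[:,0],T[:,1])<36)
    h,e=np.histogram(T[m][:,2],bins=np.arange(15,60,1)); z0=e[h.argmax()]+.5; print('lid z~',z0)
    lid=m&(abs(T[:,2]-z0)<2.5)
    for _ in range(4):
        Q=T[lid]; q=Q.mean(0);n=np.linalg.svd(Q-q)[2][2];n*=np.sign(n[2]); lid=m&(abs((T-q)@n)<1.2)
    print('lid n',lid.sum(),Q.min(0).round(1),Q.max(0).round(1),'normal',n.round(4),'tilt deg x,y',np.degrees(n[:2]).round(2),'z at axis',(q@n/n[2]).round(2))
    cy=m&((T-q)@n>4)&((T-q)@n<60)&(T[:,0]>0); C=T[cy]
    f=lambda s: np.hypot(C[:,0]-s[0]-s[2]*(C[:,2]-z0),C[:,1]-s[1]-s[3]*(C[:,2]-z0))-25
    r=least_squares(f,[0,0,0,0],loss='soft_l1',f_scale=.5); print('cyl axis xy at lid',r.x[:2].round(2),'tilt deg',np.degrees(r.x[2:]).round(2),cy.sum(),np.median(np.abs(r.fun)).round(2))
    # lid outer edge circle: farthest pixels
    lb=lid&(T[:,0]>2); Lp=T[lb]; rr=np.arctan2(Lp[:,1],Lp[:,0]); 
    E=[]
    for a in np.arange(-70,71,5):
        k=abs(np.degrees(rr)-a)<2.5
        if k.sum()>3: j=np.hypot(Lp[k][:,0],Lp[k][:,1]).argmax(); E.append(Lp[k][j])
    E=np.array(E); g=least_squares(lambda s:np.hypot(E[:,0]-s[0],E[:,1]-s[1])-25,[0,0],loss='soft_l1'); print('lid edge centre',g.x.round(2),np.abs(g.fun).mean().round(2),len(E))
    b=m&(T[:,2]<z0-5)&(abs(T[:,1])<7.5)&(T[:,0]>2); B=T[b]; print('bar pts',b.sum(),B.min(0).round(1),B.max(0).round(1))
    return T,m,uv
E
python3 - <<'E'
from potpose import *
X=load('w10'); p0,R0=cur()
T,m,uv=potpose(X,p0,R0)
E
```

```text
lid z~ 36.5
lid n 2411 [ -9.7 -24.6  34.4] [20.1 24.5 38.4] normal [0.0679 0.0026 0.9977] tilt deg x,y [3.89 0.15] z at axis 36.7
cyl axis xy at lid [-5.27  0.02] tilt deg [4.2  0.07] 2093 0.14
lid edge centre [-5.17 -0.09] 0.18 29
bar pts 3472 [  2.   -7.5 -64.6] [18.9  7.5 31.5]
```

Run:
```python
from potpose import *
p0,R0=cur(); cn=viewer.get_calibration('wrist'); Tn=np.array(cn['world_from_camera']); TT=np.eye(4);TT[:3,:3]=R0.as_matrix();TT[:3,3]=p0
A=np.linalg.inv(Tn)@TT
X=load('w8'); M=np.array(X[2]['world_from_camera'])@A
potpose(X,M[:3,3],Ro.from_matrix(M[:3,:3]))
X=load('w10'); M=np.array(X[2]['world_from_camera'])@A
potpose(X,M[:3,3],Ro.from_matrix(M[:3,:3]))
```

```text
lid z~ 36.5
lid n 2391 [-10.4 -25.   34.4] [19.4 24.  38.4] normal [0.0624 0.0022 0.998 ] tilt deg x,y [3.57 0.13] z at axis 36.6
cyl axis xy at lid [-7.52  0.06] tilt deg [12.33  0.37] 3325 2.04
lid edge centre [-5.62 -0.51] 0.18 29
bar pts 3426 [  2.   -7.5 -63.9] [18.7  7.5 31.5]
lid z~ 36.5
lid n 2411 [-10.  -25.   34.4] [19.8 24.1 38.4] normal [0.0675 0.0023 0.9977] tilt deg x,y [3.87 0.13] z at axis 36.68
cyl axis xy at lid [-5.59 -0.41] tilt deg [4.18 0.05] 2093 0.14
lid edge centre [-5.52 -0.47] 0.17 29
bar pts 3428 [  2.   -7.5 -64.6] [18.7  7.5 31.5]
```

```bash
cat >> potpose.py <<'E'
def goal(h,drive=(.6152,-.2365),ang=-42.3,n=(.068,.0024),lid=(-5.4,-.25,37.05)):
    n=np.array([n[0],n[1],np.sqrt(1-n[0]**2-n[1]**2)]); x=np.array([1,0,0])-n[0]*n; x/=np.linalg.norm(x)
    A=np.c_[x,np.cross(n,x),n]           # pot axes in tool (x slot, z down)
    R=keyR(ang)*Ro.from_matrix(A).inv()
    return np.array([drive[0],drive[1],.1635+h])-R.apply(np.array(lid)/1000), R
E
python3 - <<'E'
from potpose import *
for h in (.03,.012,0):
    p,R=goal(h); delta(p,R)
E
```

```text
pos [ 0.6208 -0.2421  0.2301] euler [-179.9    3.9  -42.3] delta mm [ 11.3 -27.2 -18.7] units shift [ 0.28 -0.68 -0.47] turn [ 0.59  0.44 -0.25]
pos [ 0.6208 -0.2421  0.2121] euler [-179.9    3.9  -42.3] delta mm [ 11.3 -27.2 -36.7] units shift [ 0.28 -0.68 -0.92] turn [ 0.59  0.44 -0.25]
pos [ 0.6208 -0.2421  0.2001] euler [-179.9    3.9  -42.3] delta mm [ 11.3 -27.2 -48.7] units shift [ 0.28 -0.68 -1.22] turn [ 0.59  0.44 -0.25]
```

>>> {"method": "apply_moves", "body": {"series": [[0.1, -0.25, 0, 0.15, 0.11, -0.06], [0.1, -0.25, -0.1, 0.15, 0.11, -0.06], [0.08, -0.18, -0.1, 0.15, 0.11, -0.06], [0, 0, -0.1, 0.14, 0.11, -0.06], [0, 0, 0, 0, 0, 0], [0, 0, 0, 0, 0, 0]]}}

```text
clock: 18.35
tcp_pos: [0.6228, -0.2384, 0.2372]
orientation: [-179.6, 4.1, -41.9]
contact_force: [0.7, -0.3, -2.9]
finger_gap: 0.0091
```

Run:
```python
from potpose import *
delta(*goal(.03)); p0,R0=cur()
grab('wrist','w11'); potpose(load('w11'),p0,R0)
```

```text
pos [ 0.6208 -0.2421  0.2301] euler [-179.9    3.9  -42.3] delta mm [-2.  -3.7 -7.1] units shift [-0.05 -0.09 -0.18] turn [-0.06 -0.   -0.06]
lid z~ 36.5
lid n 2394 [-10.6 -25.   34.3] [19.8 24.1 38.4] normal [6.760e-02 6.000e-04 9.977e-01] tilt deg x,y [3.88 0.03] z at axis 36.65
cyl axis xy at lid [-5.57 -0.45] tilt deg [ 4.22 -0.02] 2089 0.13
lid edge centre [-5.5  -0.34] 0.17 29
bar pts 3435 [  2.   -7.5 -64.2] [18.6  7.5 31.5]
```

>>> {"method": "apply_moves", "body": {"series": [[-0.05, -0.1, -0.1, -0.06, 0, -0.06], [0, 0, -0.2, 0, 0, 0], [0, 0, -0.1, 0, 0, 0], [0, 0, 0, 0, 0, 0], [0, 0, 0, 0, 0, 0]]}}

```text
clock: 18.9
tcp_pos: [0.6202, -0.2412, 0.2199]
orientation: [-179.9, 3.9, -42.2]
contact_force: [-0.3, -0.5, -3.4]
finger_gap: 0.0091
```

Run:
```python
from potpose import *
delta(*goal(.015,lid=(-5.5,-.35,37.05))); print(bot.state()['contact_force'])
```

```text
pos [ 0.6208 -0.2422  0.2151] euler [-179.9    3.9  -42.3] delta mm [ 0.7 -1.  -4.8] units shift [ 0.02 -0.03 -0.12] turn [ 0.   -0.   -0.01]
[-0.33004037 -0.51089659 -3.44345355]
```

>>> {"method": "apply_moves", "body": {"series": [[0.02, -0.03, -0.1, 0, 0, 0], [0, 0, -0.1, 0, 0, 0], [0, 0, 0, 0, 0, 0], [0, 0, 0, 0, 0, 0]]}}

```text
clock: 19.3
tcp_pos: [0.6213, -0.2424, 0.2115]
orientation: [-179.9, 3.9, -42.2]
contact_force: [0.5, 0.5, -2.0]
finger_gap: 0.0092
```

Run:
```python
from potpose import *
delta(*goal(.006,lid=(-5.5,-.35,37.05))); print(bot.state()['contact_force'])
im,d,c=grab('scene','sc12'); cv2.imwrite('pics/v12.png',cv2.resize(im[190:300,200:310],(600,600),interpolation=2))
```

```text
pos [ 0.6208 -0.2422  0.2061] euler [-179.9    3.9  -42.3] delta mm [-0.5  0.2 -5.4] units shift [-0.01  0.   -0.13] turn [ 0.    0.   -0.02]
[ 0.5061676   0.45568179 -2.03316256]
```

View pics/v12.png

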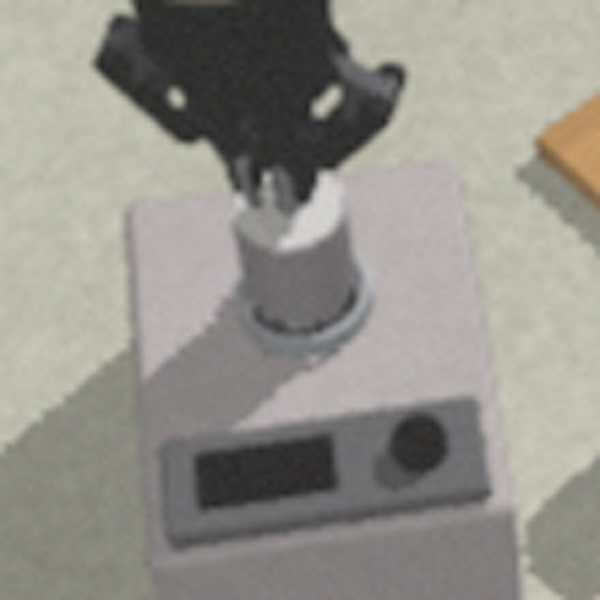

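The scene crop shows the pot upright over the collar at (300,300) and about to enter. I continue down gently.

>>> {"method": "apply_moves", "body": {"series": [[-0.01, 0, -0.08, 0, 0, 0], [0, 0, -0.08, 0, 0, 0], [0, 0, -0.04, 0, 0, 0], [0, 0, 0, 0, 0, 0]]}}

```text
clock: 19.75
tcp_pos: [0.6209, -0.2424, 0.2029]
orientation: [-179.9, 3.9, -42.2]
contact_force: [-0.2, -0.6, -3.5]
finger_gap: 0.0089
```

>>> {"method": "apply_moves", "body": {"series": [[0, 0, -0.08, 0, 0, 0], [0, 0, -0.08, 0, 0, 0], [0, 0, 0, 0, 0, 0]]}}

```text
clock: 20.05
tcp_pos: [0.6222, -0.2431, 0.2009]
orientation: [-179.7, 3.6, -42.2]
contact_force: [-3.3, 0.9, -5.0]
finger_gap: 0.0089
```

Run:
```python
from potpose import *
delta(*goal(0,lid=(-5.5,-.35,37.05))); print(bot.state()['contact_force'])
```

```text
pos [ 0.6208 -0.2422  0.2001] euler [-179.9    3.9  -42.3] delta mm [-1.4  0.9 -0.8] units shift [-0.03  0.02 -0.02] turn [ 0.01  0.06 -0.01]
[-3.34662287  0.94568315 -5.03844806]
```

It is within 1 mm of home, so it is past the key. One small push with centring, then I check.

>>> {"method": "apply_moves", "body": {"series": [[-0.03, 0.02, -0.05, 0, 0.05, 0], [0, 0, -0.05, 0, 0, 0], [0, 0, 0, 0, 0, 0]]}}

```text
clock: 20.35
tcp_pos: [0.622, -0.2431, 0.2005]
orientation: [-179.8, 3.6, -42.2]
contact_force: [-1.8, 2.2, -5.2]
finger_gap: 0.009
```

Run:
```python
from potpose import *
delta(*goal(0,lid=(-5.5,-.35,37.05))); print(bot.state()['contact_force'])
p0,R0=cur(); grab('wrist','w13'); potpose(load('w13'),p0,R0)
P,col,uv=cloud(load('w13'),200,450,130,350)
for z in [(.155,.175)]:
    m=(P[:,2]>.155)&(P[:,2]<.175)&(np.hypot(P[:,0]-.6152,P[:,1]+.2365)<.0245); print('lid z',np.median(P[m][:,2]),m.sum(),P[m].mean(0))
m=(abs(P[:,2]-.113)<.0025)&(np.hypot(P[:,0]-.6152,P[:,1]+.2365)<.034); print('rim',np.median(P[m][:,2]))
```

```text
pos [ 0.6208 -0.2422  0.2001] euler [-179.9    3.9  -42.3] delta mm [-1.2  0.9 -0.4] units shift [-0.03  0.02 -0.01] turn [ 0.03  0.05 -0.01]
[-1.78715872  2.17744865 -5.21714672]
lid z~ 36.5
lid n 2346 [-10.9 -24.9  34.5] [19.3 24.2 38.3] normal [0.056  0.0036 0.9984] tilt deg x,y [3.21 0.21] z at axis 36.64
cyl axis xy at lid [-6.97 -0.41] tilt deg [7.33 0.41] 3257 0.92
lid edge centre [-5.81 -0.32] 0.15 29
bar pts 3417 [  2.   -7.5 -64.5] [18.7  7.5 31.5]
lid z 0.16403121878623755 2254 [ 0.62559384 -0.2463093   0.16456735]
rim 0.11271839366899536
```

>>> {"method": "apply_moves", "body": {"series": [[0, 0, 0, 0, 0, 0], [0, 0, 0, 0, 0, 0], [0, 0, 0, 0, 0, 0], [0, 0, 0, 0, 0, 0], [0, 0, 0, 0, 0, 0]], "fingers": 0.3}}

```text
clock: 20.9
tcp_pos: [0.6234, -0.2436, 0.2]
orientation: [-179.8, 3.4, -42.2]
contact_force: [0.7, -0.3, 0.0]
finger_gap: 0.0597
```

Run:
```python
from potpose import *
print(bot.state()['contact_force'])
im,d,c=grab('wrist','w14')
P,col,uv=cloud(load('w14'),200,450,130,350)
R=np.hypot(P[:,0]-.6152,P[:,1]+.2365)
m=(abs(P[:,2]-.1635)<.004)&(R<.0245)
for _ in range(4):
    Q=P[m];q=Q.mean(0);n=np.linalg.svd(Q-q)[2][2];n*=np.sign(n[2]); m=(abs((P-q)@n)<.0015)&(R<.026)
print('lid',m.sum(),'z at axis',q[2]-(n[0]*(.6152-q[0])+n[1]*(-.2365-q[1]))/n[2],'tilt deg',np.degrees(n[:2]))
m=(abs(P[:,2]-.1925)<.003)&(R<.025); print('bar top',m.sum(),np.median(P[m][:,2]),P[m].mean(0),cv2.minAreaRect((P[m][:,:2]*1000).astype(np.float32)))
cv2.imwrite('pics/v14.png',im)
```

```text
[ 0.72499332 -0.30764854  0.04988639]
lid 4963 z at axis 0.16384480656816885 tilt deg [-0.05964949 -0.05572215]
bar top 2086 0.19320055936380826 [ 0.61789614 -0.23869864  0.19307636] ((616.801025390625, -237.6812744140625), (12.01917552947998, 34.164894104003906), 47.848846435546875)
```

View pics/v14.png

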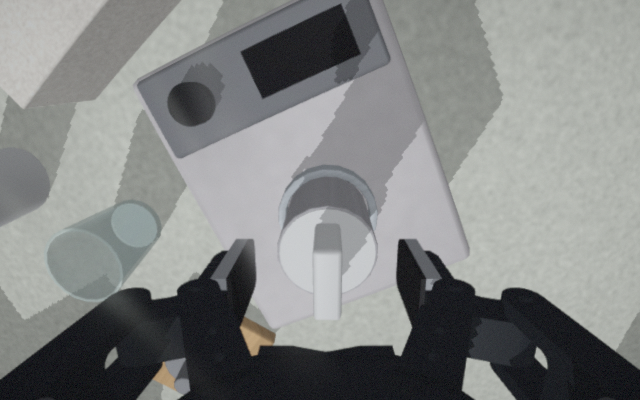

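The released pot stands level. Its lid is at 163.8 mm (163.5 is home) and its bar top at 193.2 mm (193.5 is home). I back off straight up.

>>> {"method": "apply_moves", "body": {"series": [[0, 0, 0.2, 0, 0, 0], [0, 0, 0.5, 0, 0, 0], [0, 0, 0.8, 0, 0, 0], [0, 0, 0.8, 0, 0, 0], [0, 0, 0.5, 0, 0, 0], [-0.5, 0, 0.2, 0, 0, 0], [-0.5, 0, 0, 0, 0, 0], [-0.3, 0, 0, 0, 0, 0], [0, 0, 0, 0, 0, 0], [0, 0, 0, 0, 0, 0], [0, 0, 0, 0, 0, 0]]}}

```text
clock: 22.05
tcp_pos: [0.5704, -0.2433, 0.3295]
orientation: [-179.7, 3.2, -42.2]
contact_force: [-0.1, 0.7, -0.5]
finger_gap: 0.0595
```

Run:
```python
from potpose import *
print(bot.state()['tcp_pos'],bot.state()['contact_force'])
for n,f in (('wrist','w15'),('side','s15'),('scene','sc15')): grab(n,f)
P,col,uv=cloud(load('w15'),200,450,60,380)
R=np.hypot(P[:,0]-.6152,P[:,1]+.2365)
m=(abs(P[:,2]-.1635)<.004)&(R<.026)
Q=P[m];q=Q.mean(0);n=np.linalg.svd(Q-q)[2][2];n*=np.sign(n[2])
print('lid',m.sum(),np.median(Q[:,2]),'tilt',np.degrees(n[:2]))
P,col,uv=cloud(load('s15'),285,365,205,275); m=(abs(P[:,2]-.027)<.003); print('cap disc top (side)',m.sum(),P[m].mean(0)); m=P[:,2]>.05;print('knob top',P[m][:,2].max() if m.any() else '')
cv2.imwrite('pics/v15.png',np.hstack([cv2.resize(load('s15')[0][120:340,150:420],(420,342)),cv2.resize(load('sc15')[0][130:320,200:470],(380,342))]))
```

```text
[ 0.5703618  -0.24326715  0.3294739 ] [-0.10380317  0.72194543 -0.45366125]
lid 1984 0.16377879484839247 tilt [ 0.03122826 -0.01330274]
cap disc top (side) 325 [0.55754865 0.01067529 0.02608491]
knob top 0.10957650442048228
```

View pics/v15.png

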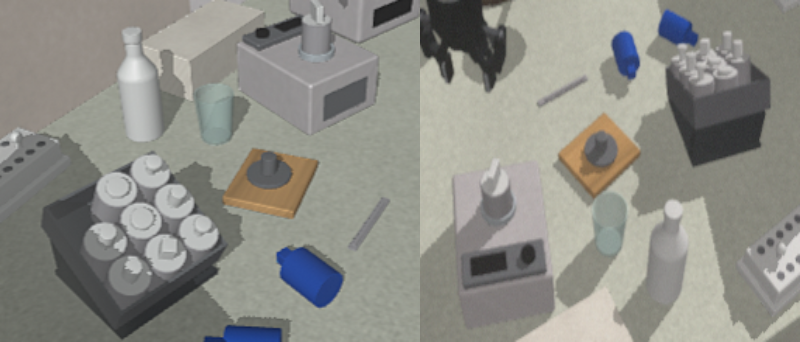

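One jar, upslope of the pot, slid down into the emptied slot. I check that it still stands flat on the crate floor.

Run:
```python
from fitc import *
X=load('s15'); im,d,c=X
P,col,uv=cloud(X,165,305,205,345)
z=np.load('pics/bar.npz'); L=P@z['Rc']; cc=z['c']
for i in (1,0,-1):
  for j in (0,-1,-2):
    k=(np.hypot(L[:,0]-cc[0]-i*.0503,L[:,1]-cc[1]-j*.0503)<.022); h=(L[k][:,2]+.1282)*1000
    print(i,j,k.sum(),'pts at lid level',(abs(h)<3).sum(),'max h',h.max().round(1) if k.any() else '', 'median',np.median(h).round(1))
Rx=im[205:345,165:305]; cv2.imwrite('pics/v16.png',cv2.resize(Rx,(560,560),interpolation=2))
```

```text
1 0 253 pts at lid level 0 max h -57.6 median -62.7
1 -1 382 pts at lid level 212 max h 12.4 median 1.9
1 -2 347 pts at lid level 233 max h 29.0 median 1.2
0 0 468 pts at lid level 273 max h 28.5 median 1.1
0 -1 403 pts at lid level 227 max h 10.6 median 2.1
0 -2 360 pts at lid level 224 max h 27.9 median 1.3
-1 0 466 pts at lid level 296 max h 29.0 median 1.2
-1 -1 413 pts at lid level 259 max h 26.4 median 1.6
-1 -2 382 pts at lid level 260 max h 28.2 median 0.9
```

View pics/v16.png

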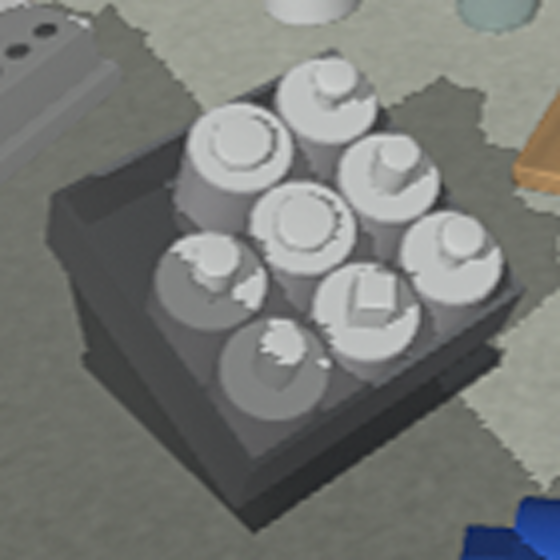

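All eight jars stand at lid level on the crate floor. The jar now at (212,275) slid down one place and is still upright. I hand the job in.

Run:
```python
from h import *
print(bot.job_done()); print(bot.state()['clock'])
```

```text
the job is handed in; nothing more can be done
None
the job is handed in; nothing more can be done
```

The job is handed in: the dust cap is on the board, knob up, and the bar-grip pot is seated on the mill's drive and released. The last clock reading I saw was about 22 s of the 72 s allowed, and the highest wrist force I read after any move was about 6 N.

- **Pot:** Its lid is level (tilt under 0.1°) at 163.8 mm above the bench, where home is 163.5 mm. The slot is therefore down over the key rather than riding 6 mm high on it. The bar was at about -42.2° and the key at -42.3°. The pot sits roughly 2 mm off the drive's centre, mostly along the key and about as far as the collar lets it go.
- **Cap:** The side camera puts the top of its disc about 26 mm above the bench, where 27 mm was expected. The knob is up in the pictures. My numeric check of the knob height failed because it picked up other points.
- **Grip slip:** The pot was about 12 mm lower in the fingers than the grasp should have held it, tilted 4°, when I measured it at the mill. I measured this with the wrist camera and corrected for it before seating the pot.
- **Crate:** The jar upslope of the pot slid down into the emptied place. All eight other jars still stand upright on the crate floor.
- **Rest of the bench:** The wash bottle, beaker, forceps and blue look-alikes look unmoved in the last pictures. I did not measure them.

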